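Pack the turned wares into the slide-lid crate and bolt it

ROBOT

A 6-joint arm with a two-finger parallel gripper is mounted at the origin on the work surface. World frame = base frame: x ahead of the robot, y to its left, z up, the work surface at z = 0. Lengths are in m, angles in rad, forces in N, time in s.
With the tool pointing down it reaches from about 0.3 to 0.875 m from the base axis. Payload 6.4 kg.
Tool frame: the origin (TCP) lies at the very end of the fingers, on their centre line; the grasp point (between the pads) lies 19 mm behind it (ctrl.grip_point_offset is the z of the grasp point in the tool frame, in m); z points along the fingers, y is the direction in which the jaws open and shut (so a half turn about z gives the same grasp; the last joint's range is limited). The gripper opens to 85 mm and grips with 20 to 120 N. Pads are 22 mm wide; open, the fingers measure 114 mm over their backs; the gripper's body (76 mm by 85 mm) begins 54 mm behind the grasp point. The pads swing forward as they close: fully open they stand 13 mm farther back than shut.
Start: joints at [1.061, 0.181, 1.607, -0, 1.354, -0.206], TCP at [0.172, 0.549, 0.231] pointing down, gripper open.
Joint ranges: [-2.99, 2.99], [-0.89, 2.07], [0.3, 2.58], [-1.14, 4.28], [0, 2.63], [-3.12, 3.12]. Speed limits (rad/s): [2.57, 2.57, 3.01, 3.14, 3.14, 3.14].

INTERFACE

Orientations are given as a unit quaternion [w, x, y, z].
In Python, from bench import status, cams, ctrl gives the robot as it stands.
- The arm moves only by the shell command python3 -m handwheel 'ROWS'. ROWS is JSON, a list of rows, each an object with "grip": the finger opening in cm, from 0 to 8.54; "linear": the shift along the tool's x, y, z in cm, a list of three; "rotation": the turn, a rotation vector about the tool's x, y, z in degrees, a list of three. A call has 1 to 12 rows; each row is the pose to reach, as a shift and turn from the pose commanded when the call began, along the tool's axes at that moment; what a row does not reach only later rows make up. A row lasts 1/12 s, in which the tool goes at most 41.7 mm and 7.16 degrees, less where a joint would pass 70% of its speed; a pose out of reach is approached as far as the arm can. A call with a gripper value outside its range is refused whole. The fingers move at their own pace and stop on an object; the grip force is fixed at half the most. Time passes only in rows, so rows that repeat a pose let the fingers close. It gives the time, the measured TCP pose, the force and the opening at its end, in the units of the state.
- status.get_obs(): the state, without advancing time (a new reading comes with each control period).
- cams.camera(name): name is "scene" or "top" or "wrist"; returns the picture (400x640x3 uint8, red, green, blue); there is no depth.
- cams.camera_info(name): a dict with "fovy" (degrees; the focal length in pixels is half the picture's height over the tangent of half this angle, whatever the lens; pixels are square), "cx", "cy" (the principal point, pixels), "k1" (the pictures are not rectified: a ray, as slopes to the right and down, at radius r is drawn at 1 + k1 r^2 times it, then the intrinsics apply), "world_from_camera" (4x4, takes a point from camera to world coordinates); the wrist camera has in their place "mount" (4x4, takes a point from camera to tool coordinates, whose origin is the TCP and whose axes are the flange's). Camera axes: x right, y down, z forward; pixel columns grow to the right and rows downward; lengths in m; the calibration is good to about 2 mm. A picture is of the moment at which its call begins: read the wrist's pose just before it. camera_info takes no time and is no camera call.
- ctrl.hand_in(): hands the job in, once; it reports no verdict.
The state is a dict: "time_s": time; "q": joint angles; "dq": joint speeds; "joint_efforts": joint torques, N m; "eef_pos": TCP position; "eef_rot": TCP orientation; "wrist_force": force on the tool from outside, world axes, zero at the start; "torque": the same for the moment, N m; "opening": opening from 0.0 (shut) to 1.0 (fully open).
Only numpy, scipy, OpenCV 4.12 (cv2) and the standard library are available. Lean on these libraries where they do the work, as an engineer would, in place of code of your own. Each camera call takes 0.05 s, during which the arm holds its last target.

TASK

Pack the finished order: draw the crate's bolt right back, slide its lid fully open, and stand every turned ware on the bench (pots, square post caps and the long hand float, however many are there) upright on the floor of the crate, arranged so that all fit. Then slide the lid fully shut and shoot the bolt fully home in its keeper. Leave the mug and the glue bottle alone.

Things in the scene. Friction and masses are not known exactly. Their poses are not given: they have to be found in the camera images.
- crate: Plywood crate fixed to the bench. Origin: centre of its underside. Inside 150 mm along x, 220 mm along y; walls 12 mm thick, 109 mm high. Two lid rails at y = +-125 mm (12 mm wide, tops at 125 mm) run from x = -87 to 258 mm, on posts at x = 246 mm. A ledge for the bolt stands out on the +y side: x -85 to -25, y 131 to 221 mm, top at 121 mm, with two steel staples up to 145 mm.
- crate_floor (a point): Centre of the crate's inner floor, 12 mm above the bench; axes as the crate's. The inner walls are at x = +-75 mm and y = +-110 mm. The tops of all wares standing there are at most 92 mm above it, 6 mm below the lid.
- lid (a joint): Travel of the flat wooden sliding lid (m): 0 fully shut, 0.165 fully open; it slides along the crate's +x, away from the robot, in its rails and stays where it is left. The lid is 8 mm thick, its top 118 mm above the bench.
- lid_grip (a point): Top centre of the dark wooden batten handle near the lid's near edge (moves with the lid). The batten is 24 mm thick along the crate's x, 90 mm long along its y, and stands 26 mm above the lid.
- bolt (a joint): Travel of the steel bolt (m): 0 fully home in the keeper on the lid, 0.050 drawn right back; it slides along the crate's +y when drawn and stays where it is left.
- bolt_knob (a point): Top centre of the bolt's upright round steel pin, 14 mm across, 55 mm tall above the rod's axis (moves with the bolt). It stands up on the ledge; its uppermost 40 mm are clear of the staples.
- tall_pot: Round lidded wooden pot, 68 mm across, 60 mm high to its shoulder. Origin: centre of its underside, z up. The grip on top is a round wooden knob 22 mm across, from 60 mm up to 92 mm above the underside.
- squat_pot: Round lidded wooden pot, lower than the other: 66 mm across, 46 mm high to its shoulder. Origin: centre of its underside, z up. The grip on top is a round wooden knob 22 mm across, from 46 mm up to 86 mm above the underside.
- cap_a: Square wooden post cap, base 66 x 66 mm along its x and y, 38 mm high (with a 50 mm wide step of 8 mm on it, for looks). Origin: centre of its underside, z up. The grip on top is a round wooden knob 22 mm across, from 38 mm up to 90 mm above the underside.
- cap_b: Square wooden post cap, thicker than the other: base 66 x 66 mm along its x and y, 52 mm high (with a 50 mm wide step of 8 mm on it, for looks). Origin: centre of its underside, z up. The grip on top is a round wooden knob 22 mm across, from 52 mm up to 90 mm above the underside.
- float: Wooden hand float: a flat sole 138 mm along its x, 66 mm along its y, 30 mm thick, with a grip bar above it on two short posts. The bar is 100 mm long along x, 20 mm wide along y, from 59 to 89 mm above the underside. Origin: centre of its underside, z up.
- mug: White mug, bystander, 80 mm across and 90 mm high. Origin: centre of its underside.
- glue: Yellow glue bottle, bystander, 60 mm across and 170 mm high. Origin: centre of its underside.
There are look-alikes about, which are no part of the job. What is shaped like the tall_pot but blue, pink or yellow is not meant.

How it is judged:
On the way, in this order (a step that is already met when the one before it is completed fails the run):
1. the bolt is drawn back (at least 42 of its 50 mm) (value of joint bolt above 0.042 m), for 0.2 s.
2. the lid is slid open (at least 150 of its 165 mm) (value of joint lid above 0.15 m), for 0.2 s.
3. every ware present stands upright on the crate's floor (x of tall_pot in the frame of crate_floor between -0.06 and 0.06 m and y of tall_pot in the frame of crate_floor between -0.095 and 0.095 m and z of tall_pot in the frame of crate_floor between -0.006 and 0.01 m and angle between each of tall_pot, squat_pot, cap_a, cap_b, float's own z axis and vertical below 0.15 rad and x of squat_pot in the frame of crate_floor between -0.06 and 0.06 m and y of squat_pot in the frame of crate_floor between -0.095 and 0.095 m and z of squat_pot in the frame of crate_floor between -0.006 and 0.01 m and x of cap_a in the frame of crate_floor between -0.06 and 0.06 m and y of cap_a in the frame of crate_floor between -0.095 and 0.095 m and z of cap_a in the frame of crate_floor between -0.006 and 0.01 m and x of cap_b in the frame of crate_floor between -0.06 and 0.06 m and y of cap_b in the frame of crate_floor between -0.095 and 0.095 m and z of cap_b in the frame of crate_floor between -0.006 and 0.01 m and x of float in the frame of crate_floor between -0.06 and 0.06 m and y of float in the frame of crate_floor between -0.095 and 0.095 m and z of float in the frame of crate_floor between -0.006 and 0.01 m), for 0.2 s.
4. the lid is slid shut (within 6 mm) (value of joint lid below 0.006 m and value of joint bolt above 0.03 m), for 0.2 s.
5. the bolt is shot home (within 6 mm) (value of joint each of bolt, lid below 0.006 m), for 0.2 s.
At the end, for the whole second after the job is handed in: Every ware present stands inside the crate on its floor (underside within 10 mm of it, tilted less than 0.15 rad) and at rest; the lid is within 6 mm of fully shut and the bolt within 6 mm of fully home (all of step 3 and all of step 5 and linear speed of each of tall_pot, squat_pot, cap_a, cap_b, float below 0.03 m/s); the robot touches nothing.
It fails at once if the mug is moved more than 40 mm (distance of mug from where it was at the start of the episode above 0.04 m).
It fails at once if the glue bottle is moved more than 40 mm (distance of glue from where it was at the start of the episode above 0.04 m).
Of tall_pot, squat_pot, cap_a, cap_b, float only 3 to 5 are there at a start; the rules pass over those that are not, and their reading is None.
At some moment in a run one of tall_pot, squat_pot, cap_a, cap_b, float may be knocked a few centimetres aside while the robot is not near it.
It also fails if it takes over 210 s, if anything falls off the work surface, if the arm or the gripper's body presses on something with over 40 N, if the wrist force passes 120 N, or if a joint passes its speed limit or range.

## Working session

There is one attempt and no reset: what is moved stays moved. The work goes in short steps, Python scripts to look and compute and a shell command to move; the robot and the scene stay as the last step left them, time stands still between calls to the robot, and variables do not carry over. Pictures are saved under pics/ and viewed, and the job is handed in when it is done.

```bash
ls; mkdir -p pics
python3 - <<'E'
from bench import status,cams,ctrl
import cv2,numpy as np
o=status.get_obs();print(o)
for n in ["scene","top","wrist"]:
    im=cams.camera(n);cv2.imwrite(f"pics/{n}0.png",im[:,:,::-1]);print(n,cams.camera_info(n))
print(ctrl.grip_point_offset)
E
```

```text
pics
{'time_s': 0.0, 'q': array([ 1.06068554e+00,  1.81537835e-01,  1.60797715e+00,  3.96207047e-06,
        1.35373810e+00, -2.06306745e-01]), 'dq': array([-8.07950666e-05, -1.79873077e-03,  2.40355107e-05, -2.70524983e-04,
        3.17681158e-04,  6.81063629e-06]), 'joint_efforts': array([-5.28880028e-04, -4.44874048e+01, -3.51331902e+01, -3.34569722e-04,
        9.22830164e-03,  1.87899940e-05]), 'eef_pos': array([0.17174028, 0.5482114 , 0.23040083]), 'eef_rot': array([-2.92882508e-04,  1.51318895e-01,  9.88484650e-01, -7.76840027e-04]), 'wrist_force': array([ 0.07290215,  0.21020162, -0.65958946]), 'torque': array([-0.01366463,  0.01589549,  0.03204714]), 'opening': 0.997675170185397}
scene {'fovy': 53.38289483283234, 'cx': 320.7636100509781, 'cy': 202.17145274847965, 'k1': -0.0898318529486021, 'world_from_camera': array([[-0.05102659,  0.53952308, -0.84042319,  1.44929602],
       [ 0.99867741,  0.02225527, -0.04634793,  0.05137109],
       [-0.00630193, -0.84167663, -0.53994512,  0.73313404],
       [ 0.        ,  0.        ,  0.        ,  1.        ]])}
top {'fovy': 42.8428052122428, 'cx': 315.0477901519393, 'cy': 188.58120103565372, 'k1': 0.056974225924044906, 'world_from_camera': array([[ 0.04093624, -0.9790003 ,  0.19970637,  0.2434808 ],
       [-0.99916047, -0.04043177,  0.0066055 , -0.0245087 ],
       [ 0.0016077 , -0.19980912, -0.97983352,  1.45734869],
       [ 0.        ,  0.        ,  0.        ,  1.        ]])}
wrist {'fovy': 69.02502350734309, 'cx': 321.9656291785966, 'cy': 199.1543230549294, 'k1': -0.002566095592889027, 'mount': array([[ 4.04093133e-04, -9.51306644e-01, -3.08245853e-01,
         7.92028525e-02],
       [ 9.99999801e-01,  2.34997630e-04,  5.85695619e-04,
        -2.19370898e-04],
       [-4.84739089e-04, -3.08246029e-01,  9.51306549e-01,
        -1.42313149e-01],
       [ 0.00000000e+00,  0.00000000e+00,  0.00000000e+00,
         1.00000000e+00]])}
-0.0187
```

View pics/scene0.png

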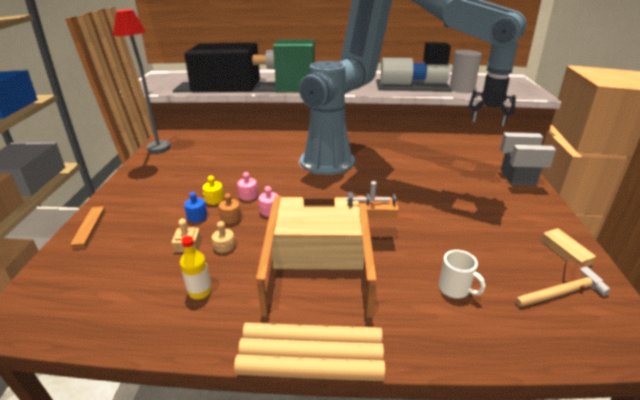

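View pics/top0.png

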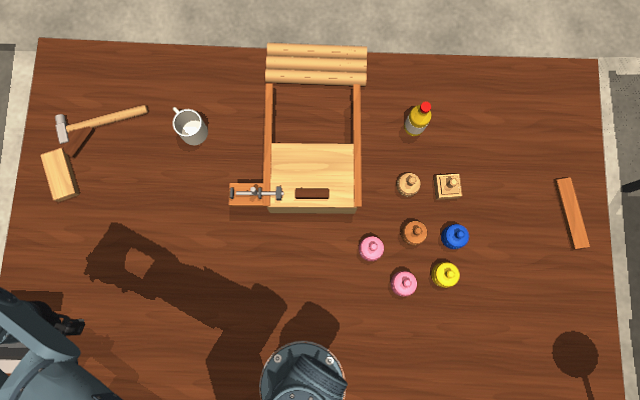

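View pics/wrist0.png

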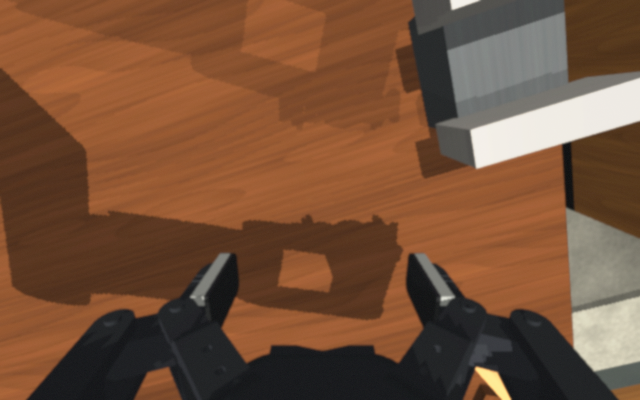

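The scene camera shows the crate with its bolt at (373,195). Candidates in the top view:
- Light pot (408,185).
- Square cap (448,186).
- Brown pot (415,232).
- Look-alikes: blue (455,236), yellow (445,275) and pink (371,248) and (404,284).

I see no float: (60,174) is a plain block and (572,212) a plank. I'll check an enlarged crop.

```bash
cat > h.py <<'E'
import numpy as np,cv2
from scipy.spatial.transform import Rotation as R
from bench import status,cams,ctrl
def K(info):
    f=200/np.tan(np.radians(info["fovy"])/2); return f,info["cx"],info["cy"],info["k1"]
def Twrist(o,info):
    q=o["eef_rot"];T=np.eye(4);T[:3,:3]=R.from_quat([q[1],q[2],q[3],q[0]]).as_matrix();T[:3,3]=o["eef_pos"]
    return T@info["mount"]
def pose(name,o=None):
    i=cams.camera_info(name)
    return (Twrist(o,i) if name=="wrist" else i["world_from_camera"]),K(i)
def ray(name,uv,o=None):
    T,(f,cx,cy,k)=pose(name,o)
    d=np.array([(uv[0]-cx)/f,(uv[1]-cy)/f]);u=d.copy()
    for _ in range(20):u=d/(1+k*(u@u))
    return T[:3,3],T[:3,:3]@np.array([u[0],u[1],1])
def onz(name,uv,z,o=None):
    c,d=ray(name,uv,o);return c+d*(z-c[2])/d[2]
def proj(name,p,o=None):
    T,(f,cx,cy,k)=pose(name,o)
    q=T[:3,:3].T@(np.array(p)-T[:3,3]);u=q[:2]/q[2];u=u*(1+k*(u@u));return u*f+[cx,cy]
def cross(n1,uv1,n2,uv2,o1=None,o2=None):
    a,d=ray(n1,uv1,o1);b,e=ray(n2,uv2,o2)
    s=np.linalg.lstsq(np.c_[d,-e],b-a,rcond=None)[0]
    p,q=a+s[0]*d,b+s[1]*e;return (p+q)/2,np.linalg.norm(p-q)
def snap(name,tag,crop=None,sc=1):
    o=status.get_obs();im=cams.camera(name)[:,:,::-1].copy()
    v=im if crop is None else im[crop[1]:crop[3],crop[0]:crop[2]]
    cv2.imwrite(f"pics/{tag}.png",cv2.resize(v,None,fx=sc,fy=sc,interpolation=cv2.INTER_CUBIC));cv2.imwrite(f"/tmp/{tag}.png",im);return o,im
E
python3 - <<'E'
import cv2
a=cv2.imread("pics/top0.png")[155:300,355:480];b=cv2.imread("pics/scene0.png")[165:265,165:290]
cv2.imwrite("pics/c1.png",cv2.resize(a,None,fx=4,fy=4,interpolation=2));cv2.imwrite("pics/c2.png",cv2.resize(b,None,fx=5,fy=5,interpolation=2))
c=cv2.imread("pics/top0.png")[130:225,220:370];cv2.imwrite("pics/c3.png",cv2.resize(c,None,fx=5,fy=5,interpolation=2))
E
```

```text
(no output)
```

View pics/c1.png

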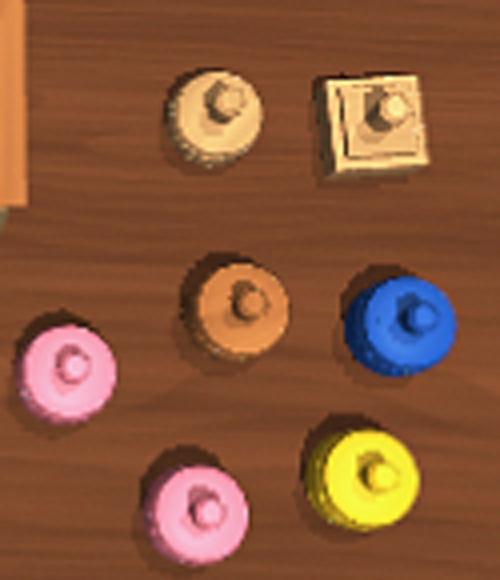

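View pics/c2.png

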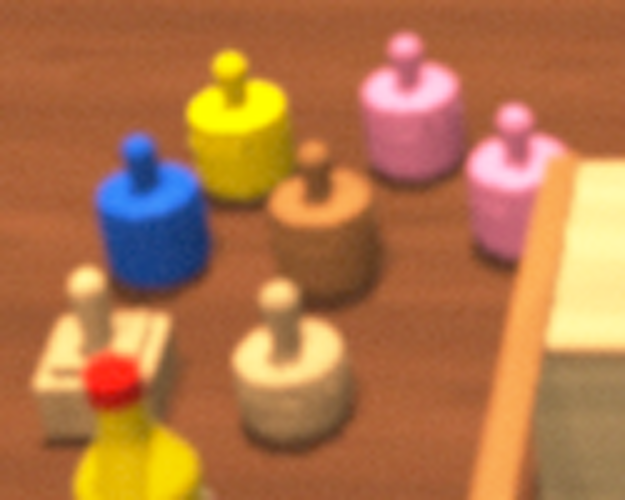

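View pics/c3.png

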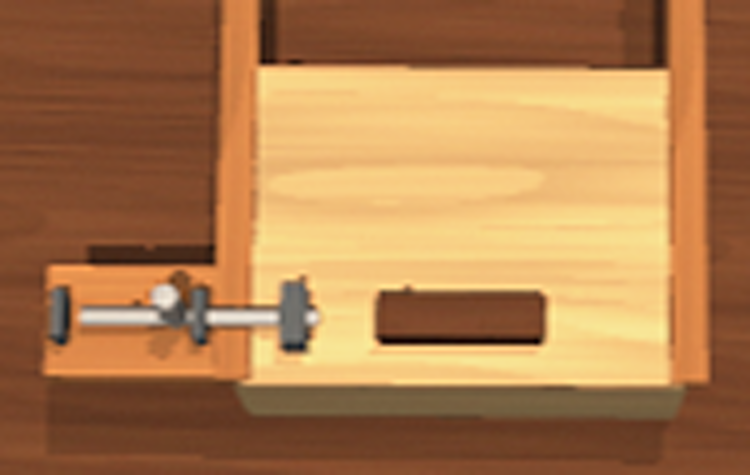

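Run:
```python
from h import *
np.set_printoptions(precision=4,suppress=True)
f=lambda u,v:(u/5+220,v/5+130)
pts={"rail -87,-131":((709,381),.125),"rail -87,-119":((671,381),.125),"ledge -25,221":((45,266),.121),"ledge -85,221":((44,376),.121),
"lidfar l":((258,66),.118),"lidfar r":((669,68),.118),"batten fl":((377,291),.144),"batten fr":((545,291),.144),"batten nl":((377,343),.144),"batten nr":((545,343),.144)}
for k,(p,z) in pts.items(): print(k,onz("top",f(*p),z))
g=lambda u,v:(u/4+355,v/4+155)
for n,p,q,z in [("squat",(231,95),(280,293),.086),("cap",(394,105),(88,280),.09),("tall",(251,298),(315,152),.092)]:
    s=(q[0]/5+165,q[1]/5+165);print(n,onz("top",g(*p),z-.004),cross("top",g(*p),"scene",s), onz("scene",s,z-.004))
print("knob",onz("top",f(165,294),.17),)
```

```text
rail -87,-131 [ 0.4726 -0.1412  0.125 ]
rail -87,-119 [ 0.4717 -0.1211  0.125 ]
ledge -25,221 [0.521  0.2152 0.121 ]
ledge -85,221 [0.4615 0.2112 0.121 ]
lidfar l [0.6378 0.1081 0.118 ]
lidfar r [ 0.646 -0.116  0.118]
batten fl [0.5101 0.036  0.144 ]
batten fr [ 0.5137 -0.0523  0.144 ]
batten nl [0.4823 0.0347 0.144 ]
batten nr [ 0.4859 -0.0533  0.144 ]
squat [ 0.5626 -0.2835  0.082 ] (array([ 0.5616, -0.2811,  0.084 ]), np.float64(0.004062818990489898)) [ 0.5592 -0.2799  0.082 ]
cap [ 0.5592 -0.3939  0.086 ] (array([ 0.5586, -0.3926,  0.087 ]), np.float64(0.002107989883872246)) [ 0.5574 -0.3921  0.086 ]
tall [ 0.4217 -0.296   0.088 ] (array([ 0.4212, -0.2944,  0.09  ]), np.float64(0.0023681489544996543)) [ 0.4181 -0.2943  0.088 ]
knob [0.4987 0.1437 0.17  ]
```

Run:
```python
import cv2
b=cv2.imread("pics/scene0.png")[175:265,255:415];cv2.imwrite("pics/c4.png",cv2.resize(b,None,fx=5,fy=5,interpolation=2))
```

```text
(no output)
```

View pics/c4.png

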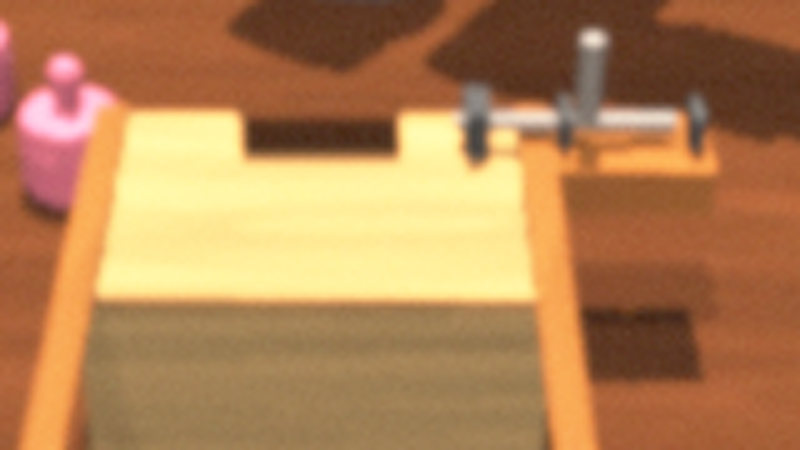

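```bash
cat >> h.py <<'E'
C0=np.array([.5545,-.005]);TH=0.038
def c2w(x,y):
    c,s=np.cos(TH),np.sin(TH);return C0+[c*x-s*y,s*x+c*y]
def w2c(p):
    c,s=np.cos(TH),np.sin(TH);d=np.array(p[:2])-C0;return np.array([c*d[0]+s*d[1],-s*d[0]+c*d[1]])
def go(p,ydeg):
    "shift (cm, tool axes) and rotation vector to TCP p, pointing down, tool y at ydeg in world"
    o=status.get_obs();q=o["eef_rot"];A=R.from_quat([q[1],q[2],q[3],q[0]])
    a=np.radians(ydeg);y=np.array([np.cos(a),np.sin(a),0]);z=np.array([0,0,-1.]);B=R.from_matrix(np.c_[np.cross(y,z),y,z])
    cur=np.degrees(np.arctan2(A.as_matrix()[1,1],A.as_matrix()[0,1]))
    print("t",round(o["time_s"],2),"at",o["eef_pos"].round(4),"ydeg",round(cur,1),"open",round(o["opening"],3),"F",o["wrist_force"].round(1),"q6",o["q"][5].round(2))
    print(" lin",(A.inv().apply(np.array(p)-o["eef_pos"])*100).round(2)," rot",np.degrees((A.inv()*B).as_rotvec()).round(2))
E
python3 - <<'E'
from h import *
p,e=cross("top",(253,188.8),"scene",(373.6,182.6));print(p,e,w2c(p))
go([p[0],p[1],.26],92.2)
E
```

```text
[0.49524821 0.14305116 0.18778627] 0.0032355042933347477 [-0.05358443  0.15019531]
t 0.15 at [0.1718 0.5483 0.2306] ydeg 72.6 open 0.999 F [0.2 0.5 0.2] q6 -0.21
 lin [-42.99 -28.99  -2.91]  rot [ -0.07  -0.03 -19.61]
```

```bash
python3 -m handwheel '[{"grip":4,"linear":[-43,-29,-4],"rotation":[0,0,-19.6]},{"grip":4,"linear":[-43,-29,-4],"rotation":[0,0,-19.6]},{"grip":4,"linear":[-43,-29,-4],"rotation":[0,0,-19.6]},{"grip":4,"linear":[-43,-29,-4],"rotation":[0,0,-19.6]},{"grip":4,"linear":[-43,-29,-4],"rotation":[0,0,-19.6]},{"grip":4,"linear":[-43,-29,-4],"rotation":[0,0,-19.6]},{"grip":4,"linear":[-43,-29,-4],"rotation":[0,0,-19.6]},{"grip":4,"linear":[-43,-29,-4],"rotation":[0,0,-19.6]},{"grip":4,"linear":[-43,-29,-4],"rotation":[0,0,-19.6]},{"grip":4,"linear":[-43,-29,-4],"rotation":[0,0,-19.6]},{"grip":4,"linear":[-43,-29,-4],"rotation":[0,0,-19.6]},{"grip":4,"linear":[-43,-29,-4],"rotation":[0,0,-19.6]}]'
python3 - <<'E'
from h import *
go([.4955,.1432,.26],92.2)
E
```

```text
time_s: 1.15
eef_pos: [0.4792, 0.163, 0.2693]
eef_rot: [0.0, -0.019, 1.0, 0.0]
wrist_force: [0.8, 1.0, -0.5]
opening: 0.467
t 1.15 at [0.4792 0.163  0.2693] ydeg 92.2 open 0.467 F [ 0.8  1.  -0.5] q6 -1.52
 lin [-1.56 -2.04  0.93]  rot [ 0.01  0.01 -0.02]
```

```bash
python3 -m handwheel '[{"grip":4,"linear":[-1.5,-2,0],"rotation":[0,0,0]},{"grip":4,"linear":[-1.5,-2,0],"rotation":[0,0,0]},{"grip":4,"linear":[-1.5,-2,0],"rotation":[0,0,0]}]'
python3 - <<'E'
from h import *
go([.4955,.1432,.26],92.2)
o,im=snap("wrist","w1")
print(proj("wrist",[.4955,.1432,.186],o))
E
```

```text
time_s: 1.4
eef_pos: [0.4944, 0.1444, 0.2687]
eef_rot: [-0.001, -0.018, 1.0, 0.0]
wrist_force: [-0.1, 1.1, -0.5]
opening: 0.463
t 1.4 at [0.4944 0.1444 0.2687] ydeg 92.0 open 0.463 F [-0.1  1.1 -0.5] q6 -1.55
 lin [-0.1  -0.12  0.86]  rot [ 0.02 -0.07 -0.18]
[320.48329012 207.79195371]
```

View pics/w1.png

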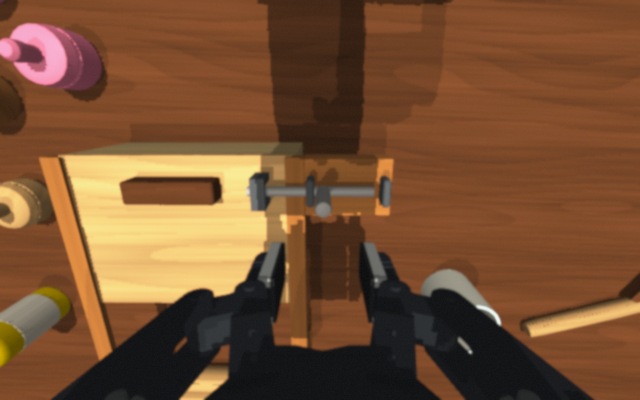

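The wrist view shows the knob at (323,209) against a predicted (320,208), so they agree to 2 mm. I'll descend onto it.

```bash
python3 -m handwheel '[{"grip":4,"linear":[-0.1,0,4],"rotation":[0,0,0]},{"grip":4,"linear":[-0.1,0,8],"rotation":[0,0,0]},{"grip":4,"linear":[-0.1,0,11.3],"rotation":[0,0,0]},{"grip":4,"linear":[-0.1,0,11.3],"rotation":[0,0,0]},{"grip":4,"linear":[-0.1,0,11.3],"rotation":[0,0,0]},{"grip":0,"linear":[-0.1,0,11.3],"rotation":[0,0,0]},{"grip":0,"linear":[-0.1,0,11.3],"rotation":[0,0,0]},{"grip":0,"linear":[-0.1,0,11.3],"rotation":[0,0,0]},{"grip":0,"linear":[-0.1,0,11.3],"rotation":[0,0,0]},{"grip":0,"linear":[-0.1,0,11.3],"rotation":[0,0,0]}]'
python3 - <<'E'
from h import *
go([.4955,.1432,.26],92.2)
o,im=snap("wrist","w2")
E
```

```text
time_s: 2.28
eef_pos: [0.4969, 0.146, 0.1592]
eef_rot: [0.002, -0.019, 1.0, 0.0]
wrist_force: [-2.3, 1.6, 8.0]
opening: 0.147
t 2.28 at [0.4969 0.146  0.1592] ydeg 92.2 open 0.147 F [-2.3  1.6  8. ] q6 -1.55
 lin [  0.1   -0.27 -10.08]  rot [0.04 0.28 0.01]
```

View pics/w2.png

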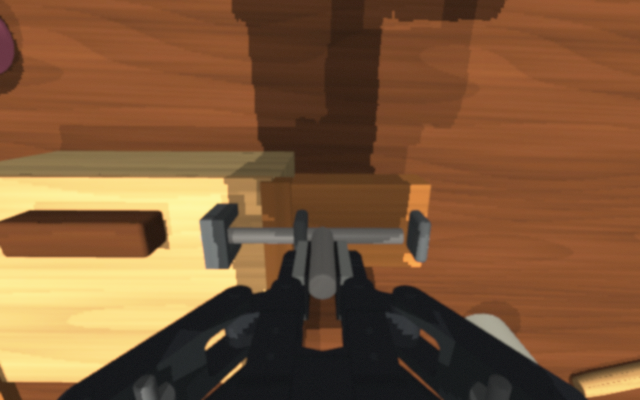

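The pin is gripped (opening about 12.5 mm). Drawing it back.

```bash
python3 -m handwheel '[{"grip":0,"linear":[0,1,0],"rotation":[0,0,0]},{"grip":0,"linear":[0,2,0],"rotation":[0,0,0]},{"grip":0,"linear":[0,3,0],"rotation":[0,0,0]},{"grip":0,"linear":[0,4,0],"rotation":[0,0,0]},{"grip":0,"linear":[0,4.8,0],"rotation":[0,0,0]},{"grip":0,"linear":[0,5.1,0],"rotation":[0,0,0]},{"grip":0,"linear":[0,5.1,0],"rotation":[0,0,0]},{"grip":0,"linear":[0,5.1,0],"rotation":[0,0,0]},{"grip":0,"linear":[0,5.1,0],"rotation":[0,0,0]}]'
python3 - <<'E'
from h import *
go([.4955,.1432,.26],92.2)
o,im=snap("wrist","w3")
E
```

```text
time_s: 3.08
eef_pos: [0.4953, 0.1947, 0.1592]
eef_rot: [0.002, -0.019, 1.0, -0.002]
wrist_force: [-0.1, -8.7, 8.8]
opening: 0.143
t 3.08 at [0.4953 0.1947 0.1592] ydeg 92.2 open 0.143 F [-0.1 -8.7  8.8] q6 -1.45
 lin [  0.12  -5.18 -10.06]  rot [-0.19  0.27 -0.01]
```

View pics/w3.png

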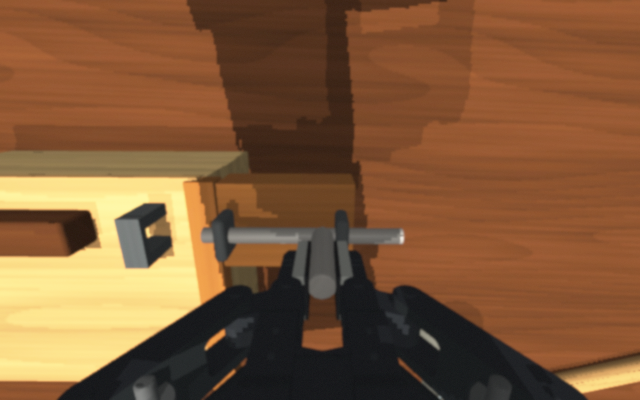

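```bash
python3 -m handwheel '[{"grip":4,"linear":[0,0,0],"rotation":[0,0,0]},{"grip":4,"linear":[0,0,0],"rotation":[0,0,0]},{"grip":4,"linear":[0,0,0],"rotation":[0,0,0]},{"grip":4,"linear":[0,0,-4],"rotation":[0,0,0]},{"grip":4,"linear":[0,0,-8],"rotation":[0,0,0]},{"grip":4,"linear":[0,0,-9],"rotation":[0,0,0]}]'
python3 - <<'E'
from h import *
o,im=snap("wrist","w4")
go([.498,-.0085,.24],2.2)
E
```

```text
time_s: 3.63
eef_pos: [0.496, 0.1973, 0.2528]
eef_rot: [0.005, -0.019, 1.0, 0.001]
wrist_force: [1.5, -0.5, 1.3]
opening: 0.468
t 3.68 at [0.4964 0.1974 0.2529] ydeg 92.2 open 0.468 F [ 0.8 -0.6  1.3] q6 -1.45
 lin [  0.65 -20.58   1.25]  rot [ 0.55  0.4  90.02]
```

View pics/w4.png

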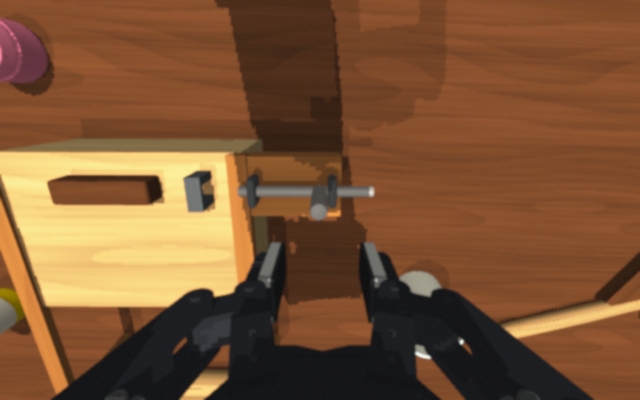

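Bolt drawn (pin at (318,205), clear of the keeper at (198,190)). Moving to above the batten.

```bash
python3 -m handwheel '[{"grip":5,"linear":[0.6,-4,0],"rotation":[0,0,7]},{"grip":5,"linear":[0.6,-8,0],"rotation":[0,0,14]},{"grip":5,"linear":[0.6,-12,0],"rotation":[0,0,21]},{"grip":5,"linear":[0.6,-16,0],"rotation":[0,0,28]},{"grip":5,"linear":[0.6,-20,0],"rotation":[0,0,35]},{"grip":5,"linear":[0.6,-20.6,0],"rotation":[0,0,42]},{"grip":5,"linear":[0.6,-20.6,0],"rotation":[0,0,49]},{"grip":5,"linear":[0.6,-20.6,0],"rotation":[0,0,56]},{"grip":5,"linear":[0.6,-20.6,0],"rotation":[0,0,63]},{"grip":5,"linear":[0.6,-20.6,0],"rotation":[0,0,70]},{"grip":5,"linear":[0.6,-20.6,0],"rotation":[0,0,77]},{"grip":5,"linear":[0.6,-20.6,0],"rotation":[0,0,84]}]'
python3 -m handwheel '[{"grip":5,"linear":[0,0,0],"rotation":[0.5,0,6]},{"grip":5,"linear":[0,0,0],"rotation":[0.5,0,6]}]'
python3 - <<'E'
from h import *
o,im=snap("wrist","w5")
go([.498,-.0085,.123],2.2)
for y in (-.045,.045):print(proj("wrist",[*c2w(-.0565,y),.144],o))
E
```

```text
time_s: 4.68
eef_pos: [0.4949, -0.0093, 0.2455]
eef_rot: [-0.0, 0.657, 0.754, -0.0]
wrist_force: [-0.1, 0.6, -0.0]
opening: 0.582
time_s: 4.85
eef_pos: [0.4949, -0.0094, 0.2456]
eef_rot: [-0.003, 0.695, 0.719, -0.003]
wrist_force: [-0.3, 0.2, -0.4]
opening: 0.585
t 4.9 at [ 0.495  -0.0094  0.2456] ydeg 2.3 open 0.586 F [0.2 0.4 0.1] q6 -0.3
 lin [ 0.07  0.42 12.26]  rot [-0.53  0.    0.13]
[326.78681725 243.21805105]
[327.04251373 145.20995789]
```

View pics/w5.png

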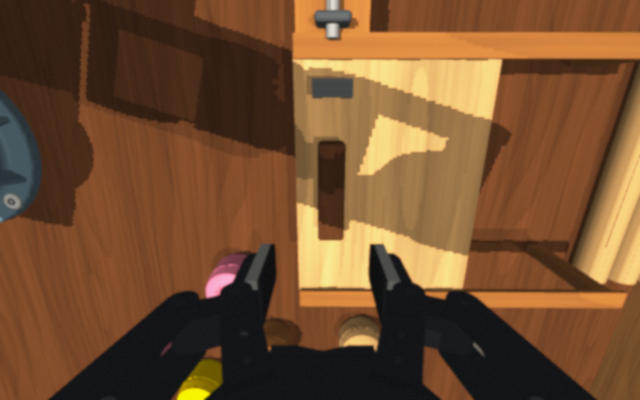

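The batten (x 318–346 px, y 142–240 px) sits about 4 mm further +x than predicted. I'll aim at x = 0.501.

```bash
python3 -m handwheel '[{"grip":5,"linear":[0.1,0.6,4],"rotation":[-0.5,0,0]},{"grip":5,"linear":[0.1,0.6,8],"rotation":[-0.5,0,0]},{"grip":5,"linear":[0.1,0.6,11],"rotation":[-0.5,0,0]},{"grip":5,"linear":[0.1,0.6,12.1],"rotation":[-0.5,0,0]},{"grip":5,"linear":[0.1,0.6,12.1],"rotation":[-0.5,0,0]},{"grip":5,"linear":[0.1,0.6,12.1],"rotation":[-0.5,0,0]},{"grip":1,"linear":[0.1,0.6,12.1],"rotation":[-0.5,0,0]},{"grip":1,"linear":[0.1,0.6,12.1],"rotation":[-0.5,0,0]},{"grip":1,"linear":[0.1,0.6,12.1],"rotation":[-0.5,0,0]},{"grip":1,"linear":[0.1,0.6,12.1],"rotation":[-0.5,0,0]}]'
python3 - <<'E'
from h import *
o,im=snap("wrist","w6")
go([.498,-.0085,.123],2.2)
E
```

```text
time_s: 5.73
eef_pos: [0.5019, -0.0089, 0.1276]
eef_rot: [0.002, 0.693, 0.721, 0.001]
wrist_force: [-0.4, 0.5, 7.0]
opening: 0.259
t 5.78 at [ 0.5019 -0.0089  0.1277] ydeg 2.2 open 0.266 F [-0.2 -0.3  6.7] q6 -0.29
 lin [ 0.06 -0.39  0.46]  rot [0.27 0.1  0.  ]
```

View pics/w6.png

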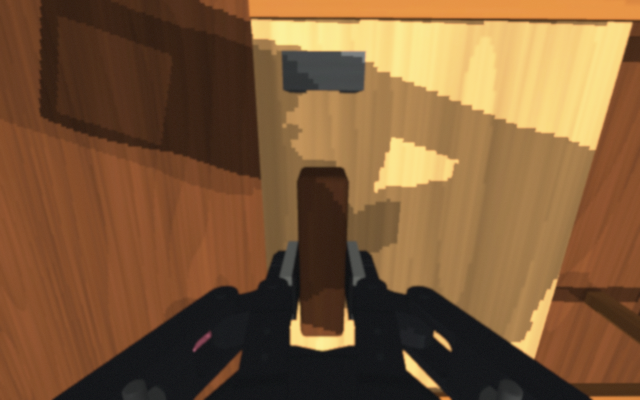

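```bash
python3 -m handwheel '[{"grip":1,"linear":[0,1,0],"rotation":[0,0,0]},{"grip":1,"linear":[0,2.5,0],"rotation":[0,0,0]},{"grip":1,"linear":[0,4.5,0],"rotation":[0,0,0]},{"grip":1,"linear":[0,6.5,0],"rotation":[0,0,0]},{"grip":1,"linear":[0,8.5,0],"rotation":[0,0,0]},{"grip":1,"linear":[0,10.5,0],"rotation":[0,0,0]},{"grip":1,"linear":[0,12.5,0],"rotation":[0,0,0]},{"grip":1,"linear":[0,14.5,0],"rotation":[0,0,0]},{"grip":1,"linear":[0,16,0],"rotation":[0,0,0]},{"grip":1,"linear":[0,16.7,0],"rotation":[0,0,0]},{"grip":1,"linear":[0,16.7,0],"rotation":[0,0,0]},{"grip":1,"linear":[0,16.7,0],"rotation":[0,0,0]}]'
python3 - <<'E'
from h import *
o,im=snap("top","t1")
o,im=snap("wrist","w7")
go([.498,-.0085,.123],2.2)
E
```

```text
time_s: 6.78
eef_pos: [0.6667, -0.0033, 0.1277]
eef_rot: [0.001, 0.693, 0.721, -0.001]
wrist_force: [-9.1, -2.7, 10.8]
opening: 0.262
t 6.88 at [ 0.6667 -0.0032  0.1277] ydeg 2.2 open 0.266 F [-8.3 -3.5 10.3] q6 -0.22
 lin [  0.12 -16.88   0.47]  rot [-0.    0.14 -0.  ]
```

View pics/w7.png

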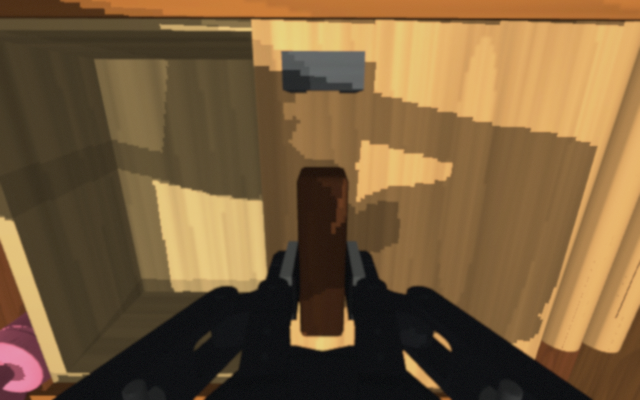

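View pics/t1.png

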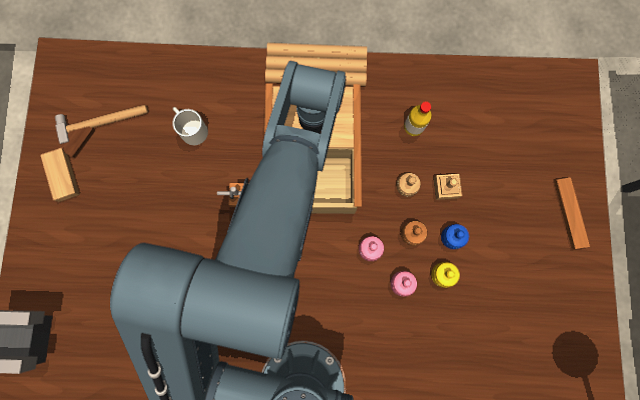

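The lid moved 164.8 mm, so it is open. Releasing, then on to the wares.

```bash
python3 -m handwheel '[{"grip":5,"linear":[0,0,0],"rotation":[0,0,0]},{"grip":5,"linear":[0,0,0],"rotation":[0,0,0]},{"grip":5,"linear":[0,0,0],"rotation":[0,0,0]},{"grip":5,"linear":[0,0,-4],"rotation":[0,0,0]},{"grip":5,"linear":[0,0,-8],"rotation":[0,0,0]},{"grip":5,"linear":[0,-3,-12],"rotation":[0,0,0]},{"grip":5,"linear":[0,-7,-14],"rotation":[0,0,0]},{"grip":5,"linear":[0,-11,-14],"rotation":[0,0,0]},{"grip":5,"linear":[0,-11,-14],"rotation":[0,0,0]},{"grip":5,"linear":[0,-11,-14],"rotation":[0,0,0]}]'
python3 - <<'E'
from h import *
o,im=snap("wrist","w8")
go([.5616,-.2811,.2],2.2)
for x in (-.075,.075):
  for y in (-.11,.11):print(x,y,proj("wrist",[*c2w(x,y),.012],o),proj("wrist",[*c2w(x,y),.109],o))
E
```

```text
time_s: 7.72
eef_pos: [0.5552, -0.0059, 0.2661]
eef_rot: [0.001, 0.693, 0.721, 0.0]
wrist_force: [0.7, 0.2, -0.1]
opening: 0.587
t 7.77 at [ 0.5568 -0.0061  0.2659] ydeg 2.2 open 0.585 F [ 0.5 -0.4 -0.1] q6 -0.26
 lin [-27.49  -0.58   6.61]  rot [ 0.11  0.04 -0.01]
-0.075 -0.11 [271.08833937 237.14093472] [257.59539682 272.70993078]
-0.075 0.11 [261.86259257  78.34681055] [241.94583596  69.36198813]
0.075 -0.11 [371.38546243 237.09988728] [384.88604114 272.61713862]
0.075 0.11 [380.59286186  78.46770297] [400.50353569  69.53620631]
```

View pics/w8.png

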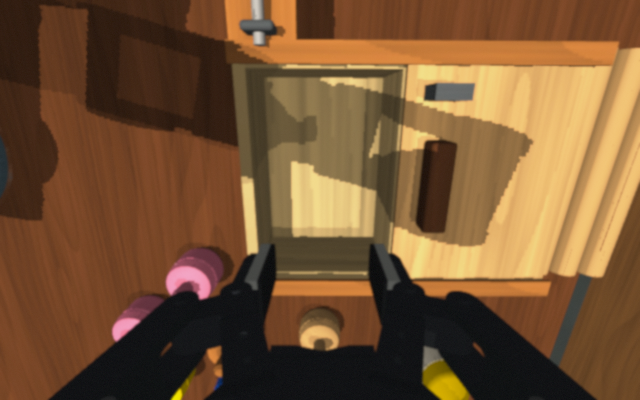

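The floor corners match the crate pose within about 2 px; I'll shift the crate +1.5 mm in x. Next, the squat pot.

```bash
sed -i 's/C0=np.array(\[.5545/C0=np.array([.556/' h.py; python3 -m handwheel '[{"grip":4.5,"linear":[-4,-0.5,0],"rotation":[0,0,0]},{"grip":4.5,"linear":[-8,-0.5,0],"rotation":[0,0,0]},{"grip":4.5,"linear":[-12,-0.5,0],"rotation":[0,0,0]},{"grip":4.5,"linear":[-16,-0.5,1],"rotation":[0,0,0]},{"grip":4.5,"linear":[-20,-0.5,3],"rotation":[0,0,0]},{"grip":4.5,"linear":[-24,-0.5,5],"rotation":[0,0,0]},{"grip":4.5,"linear":[-27.5,-0.6,6],"rotation":[0,0,0]},{"grip":4.5,"linear":[-27.5,-0.6,6],"rotation":[0,0,0]},{"grip":4.5,"linear":[-27.5,-0.6,6],"rotation":[0,0,0]}]'
python3 - <<'E'
from h import *
o,im=snap("wrist","w9")
go([.5616,-.2811,.06],2.2)
print(proj("wrist",[.5616,-.2811,.086],o),proj("wrist",[.4212,-.2944,.092],o),proj("wrist",[.5586,-.3926,.09],o))
E
```

```text
time_s: 8.52
eef_pos: [0.5613, -0.2837, 0.2025]
eef_rot: [-0.002, 0.695, 0.719, -0.0]
wrist_force: [0.2, -0.2, 0.5]
opening: 0.522
t 8.57 at [ 0.5618 -0.2822  0.2036] ydeg 2.1 open 0.53 F [-0.2  0.9 -0.5] q6 -0.69
 lin [ 0.09 -0.   14.36]  rot [-0.07 -0.07 -0.11]
[322.88170293 191.77506834] [169.46799354 202.32985586] [316.09181058 296.48599273]
```

View pics/w9.png

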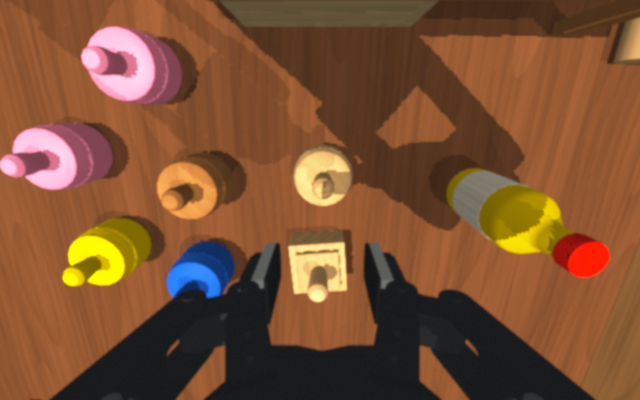

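```bash
python3 - <<'E'
from h import *
o=status.get_obs()
print("glue base left edge",onz("wrist",(450,185),0,o),"cap bolt",onz("wrist",(580,255),.17,o), "squat base", onz("wrist",(323,172),.046,o))
E
python3 -m handwheel '[{"grip":4.5,"linear":[0.3,0,4],"rotation":[0,0,0]},{"grip":4.5,"linear":[0.3,0,8],"rotation":[0,0,0]},{"grip":4.5,"linear":[0.3,0,12],"rotation":[0,0,0]},{"grip":4.5,"linear":[0.3,0,14.7],"rotation":[0,0,0]},{"grip":4.5,"linear":[0.3,0,14.7],"rotation":[0,0,0]},{"grip":4.5,"linear":[0.3,0,14.7],"rotation":[0,0,0]}]'
python3 - <<'E'
from h import *
o,im=snap("wrist","w10")
go([.5616,-.280,.055],2.2)
E
```

```text
glue base left edge [ 0.71954722 -0.29077175  0.        ] cap bolt [ 0.73726029 -0.2936463   0.17      ] squat base [ 0.56215393 -0.27008107  0.046     ]
time_s: 9.07
eef_pos: [0.5615, -0.2766, 0.0575]
eef_rot: [-0.001, 0.693, 0.721, -0.0]
wrist_force: [1.0, -0.2, 0.7]
opening: 0.529
t 9.12 at [ 0.5628 -0.278   0.0598] ydeg 2.3 open 0.526 F [ 0.8 -0.3  0.2] q6 -0.69
 lin [-0.2  -0.13  0.48]  rot [0.08 0.08 0.08]
```

View pics/w10.png

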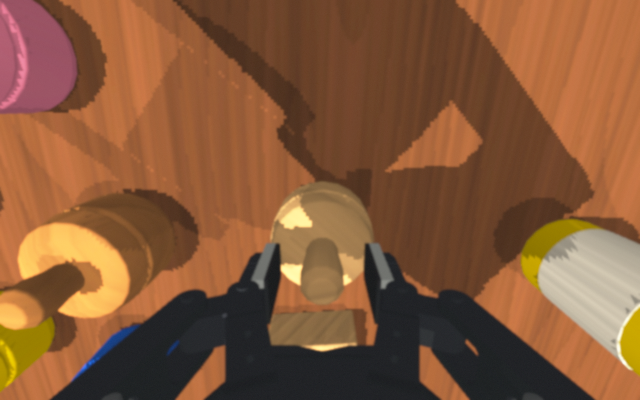

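Run:
```python
from h import *
o=status.get_obs()
print(onz("wrist",(323,287),.086,o), onz("wrist",(323,297),.086,o))
```

```text
[ 0.562984   -0.27963978  0.086     ] [ 0.56321027 -0.28512235  0.086     ]
```

```bash
python3 -m handwheel '[{"grip":4.5,"linear":[-0.2,0,0.3],"rotation":[0,0,0]},{"grip":0.5,"linear":[-0.2,0,0.3],"rotation":[0,0,0]},{"grip":0.5,"linear":[-0.2,0,0.3],"rotation":[0,0,0]},{"grip":0.5,"linear":[-0.2,0,0.3],"rotation":[0,0,0]},{"grip":0.5,"linear":[-0.2,0,0.3],"rotation":[0,0,0]},{"grip":0.5,"linear":[-0.2,0,0.3],"rotation":[0,0,0]},{"grip":0.5,"linear":[-0.2,0,-3],"rotation":[0,0,0]},{"grip":0.5,"linear":[-0.2,0,-7],"rotation":[0,0,0]},{"grip":0.5,"linear":[-0.2,0,-11],"rotation":[0,0,0]},{"grip":0.5,"linear":[-0.2,0,-15],"rotation":[0,0,0]},{"grip":0.5,"linear":[-0.2,0,-17],"rotation":[0,0,0]},{"grip":0.5,"linear":[-0.2,0,-17],"rotation":[0,0,0]}]'
python3 - <<'E'
from h import *
o,im=snap("wrist","w11")
p=c2w(.034,0.002);go([*p,.22],2.2)
E
```

```text
time_s: 10.12
eef_pos: [0.5641, -0.2823, 0.2359]
eef_rot: [0.006, 0.693, 0.721, 0.001]
wrist_force: [0.2, -1.2, -0.7]
opening: 0.239
t 10.17 at [ 0.5629 -0.2814  0.2322] ydeg 2.2 open 0.24 F [ 0.8 -0.  -2.2] q6 -0.69
 lin [27.85  3.76  1.1 ]  rot [ 0.31  0.28 -0.01]
```

View pics/w11.png

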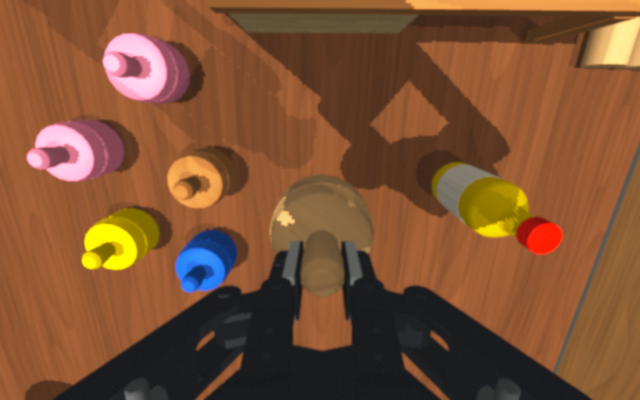

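The pot is held (opening 0.24, about 20 mm). Moving over the crate.

```bash
python3 -m handwheel '[{"grip":0.5,"linear":[2,0.3,0],"rotation":[0,0,0]},{"grip":0.5,"linear":[5,0.7,0],"rotation":[0,0,0]},{"grip":0.5,"linear":[8.5,1.1,0],"rotation":[0,0,0]},{"grip":0.5,"linear":[12,1.6,0],"rotation":[0,0,0]},{"grip":0.5,"linear":[15.5,2,0],"rotation":[0,0,0]},{"grip":0.5,"linear":[19,2.5,0],"rotation":[0,0,0]},{"grip":0.5,"linear":[22.5,3,0],"rotation":[0,0,0]},{"grip":0.5,"linear":[25.5,3.4,0],"rotation":[0,0,0]},{"grip":0.5,"linear":[27.3,3.7,0],"rotation":[0,0,0]},{"grip":0.5,"linear":[27.9,3.7,0],"rotation":[0,0,0]},{"grip":0.5,"linear":[27.9,3.7,0],"rotation":[0,0,0]},{"grip":0.5,"linear":[27.9,3.7,0],"rotation":[0,0,0]}]'
python3 - <<'E'
from h import *
o,im=snap("wrist","w12")
p=c2w(.034,0.002);go([*p,.075],2.2)
E
```

```text
time_s: 11.17
eef_pos: [0.587, -0.0004, 0.2267]
eef_rot: [-0.001, 0.693, 0.721, -0.001]
wrist_force: [-0.3, -0.3, -1.5]
opening: 0.242
t 11.22 at [ 0.5872 -0.001   0.2271] ydeg 2.2 open 0.24 F [-0.3  0.2 -1.8] q6 -0.24
 lin [-0.07  0.29 15.21]  rot [-0.1   0.04 -0.04]
```

View pics/w12.png

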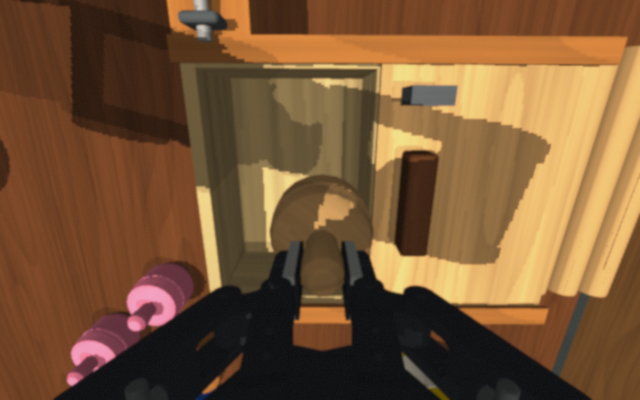

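```bash
python3 -m handwheel '[{"grip":0.5,"linear":[0,0.3,3],"rotation":[0,0,0]},{"grip":0.5,"linear":[0,0.3,6],"rotation":[0,0,0]},{"grip":0.5,"linear":[0,0.3,9],"rotation":[0,0,0]},{"grip":0.5,"linear":[0,0.3,11.5],"rotation":[0,0,0]},{"grip":0.5,"linear":[0,0.3,13.5],"rotation":[0,0,0]},{"grip":0.5,"linear":[0,0.3,14.5],"rotation":[0,0,0]},{"grip":0.5,"linear":[0,0.3,15],"rotation":[0,0,0]},{"grip":0.5,"linear":[0,0.3,15.3],"rotation":[0,0,0]},{"grip":0.5,"linear":[0,0.3,15.5],"rotation":[0,0,0]},{"grip":0.5,"linear":[0,0.3,15.5],"rotation":[0,0,0]}]'
python3 - <<'E'
from h import *
p=c2w(.034,0.002);go([*p,.07],2.2)
E
```

```text
time_s: 12.05
eef_pos: [0.5915, -0.0005, 0.0741]
eef_rot: [0.001, 0.694, 0.72, 0.0]
wrist_force: [-0.3, 0.6, -1.7]
opening: 0.239
t 12.05 at [ 5.915e-01 -5.000e-04  7.410e-02] ydeg 2.2 open 0.239 F [-0.3  0.6 -1.7] q6 -0.24
 lin [-0.12 -0.17  0.41]  rot [ 0.1   0.05 -0.03]
```

```bash
python3 -m handwheel '[{"grip":0.5,"linear":[0,-0.1,0.2],"rotation":[0,0,0]},{"grip":0.5,"linear":[0,-0.1,0.4],"rotation":[0,0,0]},{"grip":0.5,"linear":[0,-0.1,0.5],"rotation":[0,0,0]},{"grip":0.5,"linear":[0,-0.1,0.5],"rotation":[0,0,0]}]'
```

```text
time_s: 12.38
eef_pos: [0.5903, -0.0001, 0.0695]
eef_rot: [0.001, 0.693, 0.721, 0.0]
wrist_force: [-2.6, -0.1, 5.3]
opening: 0.235
```

```bash
python3 -m handwheel '[{"grip":3.5,"linear":[0,0,0],"rotation":[0,0,0]},{"grip":3.5,"linear":[0,0,0],"rotation":[0,0,0]},{"grip":3.5,"linear":[0,0,0],"rotation":[0,0,0]},{"grip":3.5,"linear":[0,0,0],"rotation":[0,0,0]},{"grip":3.5,"linear":[0,0,-4],"rotation":[0,0,0]},{"grip":3.5,"linear":[0,0,-8],"rotation":[0,0,0]},{"grip":3.5,"linear":[0,0,-12],"rotation":[0,0,0]},{"grip":3.5,"linear":[0,0,-16],"rotation":[0,0,0]},{"grip":3.5,"linear":[0,0,-16],"rotation":[0,0,0]}]'
python3 - <<'E'
from h import *
o,im=snap("wrist","w13")
go([.5595,-.392,.22],2.2)
print(proj("wrist",[*c2w(.034,0.002),.098],o))
E
```

```text
time_s: 13.13
eef_pos: [0.5947, -0.0007, 0.2388]
eef_rot: [0.007, 0.693, 0.721, 0.004]
wrist_force: [0.6, -0.3, 0.9]
opening: 0.413
t 13.18 at [ 5.932e-01 -5.000e-04  2.347e-01] ydeg 2.2 open 0.409 F [ 1.  -0.4  0.3] q6 -0.24
 lin [-38.99  -4.9    1.55]  rot [0.68 0.19 0.02]
[315.07686514 187.43420914]
```

View pics/w13.png

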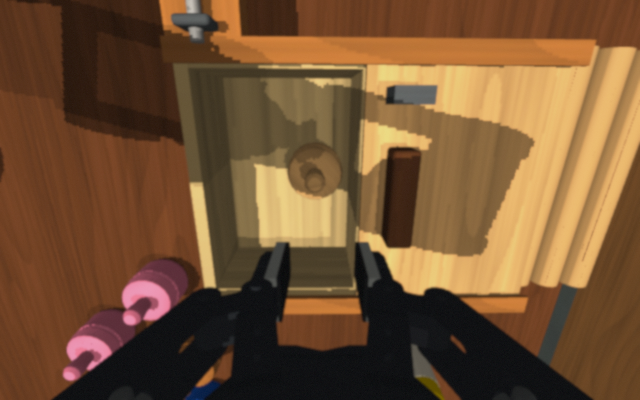

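The squat pot stands in the crate with its knob at (316,181). Next, the cap.

```bash
python3 -m handwheel '[{"grip":4.5,"linear":[-4,-0.5,0],"rotation":[0,0,0]},{"grip":4.5,"linear":[-8,-1,0],"rotation":[0,0,0]},{"grip":4.5,"linear":[-12,-1.5,0],"rotation":[0,0,0]},{"grip":4.5,"linear":[-16,-2,0],"rotation":[0,0,0]},{"grip":4.5,"linear":[-20,-2.5,1],"rotation":[0,0,0]},{"grip":4.5,"linear":[-24,-3,1],"rotation":[0,0,0]},{"grip":4.5,"linear":[-28,-3.5,1],"rotation":[0,0,0]},{"grip":4.5,"linear":[-32,-4,1],"rotation":[0,0,0]},{"grip":4.5,"linear":[-36,-4.5,1],"rotation":[0,0,0]},{"grip":4.5,"linear":[-39,-4.9,1],"rotation":[0,0,0]},{"grip":4.5,"linear":[-39,-4.9,1],"rotation":[0,0,0]},{"grip":4.5,"linear":[-39,-4.9,1],"rotation":[0,0,0]}]'
python3 - <<'E'
from h import *
o,im=snap("wrist","w14")
go([.5595,-.392,.06],2.2)
print(proj("wrist",[.5595,-.392,.09],o))
cv2.imwrite("pics/w14c.png",cv2.resize(im[130:270,240:400],None,fx=4,fy=4,interpolation=2))
E
```

```text
time_s: 14.18
eef_pos: [0.5546, -0.393, 0.2166]
eef_rot: [-0.001, 0.695, 0.719, -0.0]
wrist_force: [-0.3, 0.6, 0.4]
opening: 0.523
t 14.23 at [ 0.5551 -0.3915  0.2168] ydeg 2.1 open 0.525 F [-0.2  0.9  0.1] q6 -0.83
 lin [-0.09  0.46 15.68]  rot [-0.07 -0.08 -0.08]
[327.46130812 190.44704249]
```

View pics/w14.png

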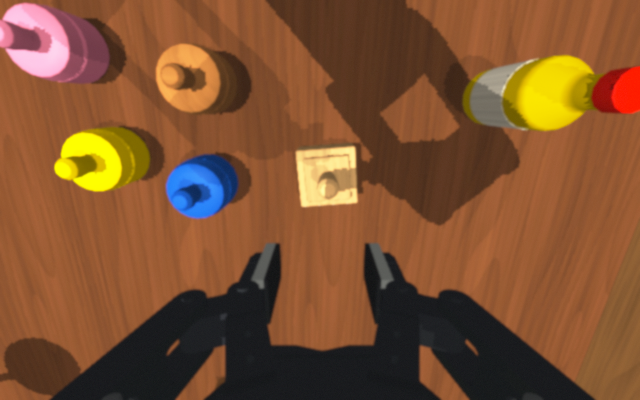

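View pics/w14c.png

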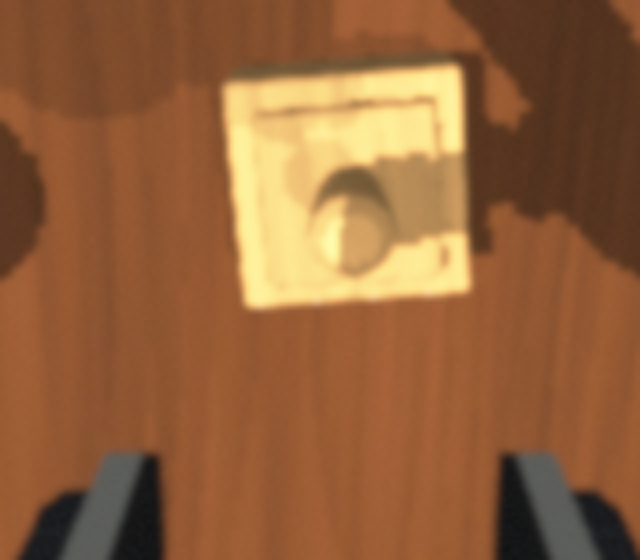

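Run:
```python
from h import *
o=status.get_obs()
c=[(u/4+240,v/4+130) for u,v in [(225,85),(462,65),(470,290),(245,308)]]
for z in (.038,.052):
    P=np.array([onz("wrist",p,z,o) for p in c]);d=np.roll(P,-1,0)-P
    print(z,np.linalg.norm(d,axis=1).round(4),np.degrees(np.arctan2(d[:,1],d[:,0])).round(1),P.mean(0))
print(onz("wrist",(328,189),.088,o))
```

```text
0.038 [0.0653 0.0652 0.0659 0.0652] [   6.9  -83.8 -173.    95.7] [ 0.56110696 -0.39030943  0.038     ]
0.052 [0.0625 0.0623 0.063  0.0624] [   6.9  -83.8 -173.    95.7] [ 0.56069983 -0.38694599  0.052     ]
[ 0.56052596 -0.3896026   0.088     ]
```

It is cap_a: sides are 65 mm at the 38 mm plane, yaw 6.4°. I'll grip the knob at (0.561, -0.390).

```bash
python3 -m handwheel '[{"grip":4.5,"linear":[0.1,0.55,4],"rotation":[0,0,0]},{"grip":4.5,"linear":[0.1,0.55,8],"rotation":[0,0,0]},{"grip":4.5,"linear":[0.1,0.55,12],"rotation":[0,0,0]},{"grip":4.5,"linear":[0.1,0.55,14.5],"rotation":[0,0,0]},{"grip":4.5,"linear":[0.1,0.55,15.6],"rotation":[0,0,0]},{"grip":4.5,"linear":[0.1,0.55,15.7],"rotation":[0,0,0]},{"grip":4.5,"linear":[0.1,0.55,15.7],"rotation":[0,0,0]},{"grip":0.5,"linear":[0.1,0.55,15.7],"rotation":[0,0,0]},{"grip":0.5,"linear":[0.1,0.55,15.7],"rotation":[0,0,0]},{"grip":0.5,"linear":[0.1,0.55,15.7],"rotation":[0,0,0]},{"grip":0.5,"linear":[0.1,0.55,15.7],"rotation":[0,0,0]},{"grip":0.5,"linear":[0.1,0.55,15.7],"rotation":[0,0,0]}]'
python3 - <<'E'
from h import *
o,im=snap("wrist","w15")
go([.561,-.39,.24],6.4)
E
```

```text
time_s: 15.23
eef_pos: [0.5624, -0.3917, 0.0641]
eef_rot: [0.002, 0.694, 0.72, -0.0]
wrist_force: [-1.0, -0.1, 6.6]
opening: 0.238
t 15.28 at [ 0.5624 -0.3917  0.0641] ydeg 2.2 open 0.233 F [-1.3  1.4  7. ] q6 -0.82
 lin [  0.11  -0.08 -17.59]  rot [ 0.17  0.2  -4.22]
```

View pics/w15.png

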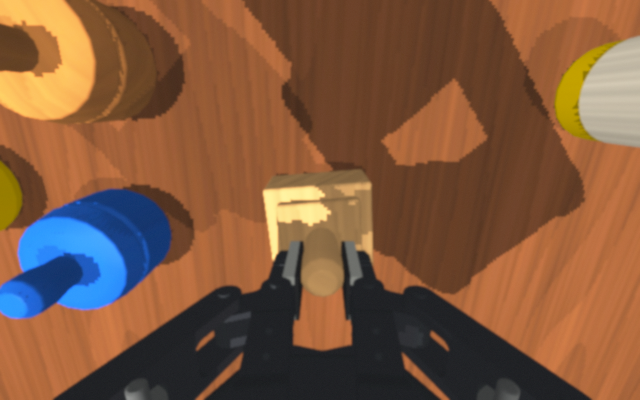

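```bash
python3 -m handwheel '[{"grip":0.5,"linear":[0,0,-2],"rotation":[0,0,0]},{"grip":0.5,"linear":[0,0,-5],"rotation":[0,0,0]},{"grip":0.5,"linear":[0,0,-9],"rotation":[0,0,0]},{"grip":0.5,"linear":[0,0,-13],"rotation":[0,0,0]},{"grip":0.5,"linear":[0,0,-16],"rotation":[0,0,0]},{"grip":0.5,"linear":[0,0,-17],"rotation":[0,0,0]},{"grip":0.5,"linear":[0,0,-17],"rotation":[0,0,0]}]'
python3 - <<'E'
from h import *
p=c2w(-.03,-.065);go([*p,.235],-2)
o,im=snap("wrist","w16")
E
```

```text
time_s: 15.87
eef_pos: [0.5625, -0.3917, 0.2355]
eef_rot: [0.004, 0.693, 0.721, -0.0]
wrist_force: [0.3, -0.3, -2.7]
opening: 0.239
t 15.87 at [ 0.5625 -0.3917  0.2355] ydeg 2.2 open 0.239 F [ 0.3 -0.3 -2.7] q6 -0.82
 lin [32.17 -2.17 -0.14]  rot [0.3  0.32 4.19]
```

View pics/w16.png

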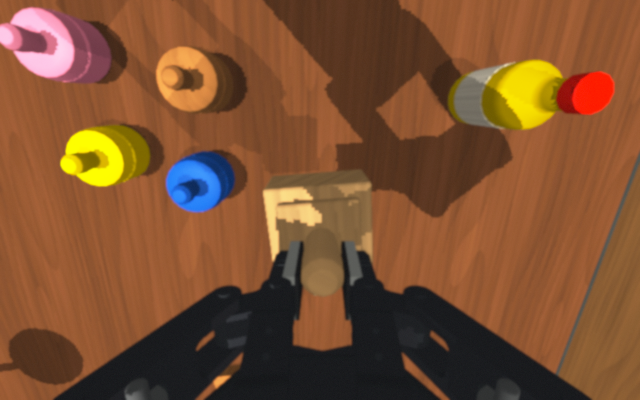

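The cap is held. Carrying it over the crate with a 4° turn.

```bash
python3 -m handwheel '[{"grip":0.5,"linear":[2,0,0],"rotation":[0,0,0]},{"grip":0.5,"linear":[5,-0.3,0],"rotation":[0,0,1]},{"grip":0.5,"linear":[8.5,-0.6,0],"rotation":[0,0,2]},{"grip":0.5,"linear":[12,-0.9,0],"rotation":[0,0,3]},{"grip":0.5,"linear":[15.5,-1.1,0],"rotation":[0,0,4.2]},{"grip":0.5,"linear":[19,-1.3,0],"rotation":[0,0,4.2]},{"grip":0.5,"linear":[22.5,-1.6,0],"rotation":[0,0,4.2]},{"grip":0.5,"linear":[26,-1.8,0],"rotation":[0,0,4.2]},{"grip":0.5,"linear":[29.5,-2,0],"rotation":[0,0,4.2]},{"grip":0.5,"linear":[31.5,-2.2,0],"rotation":[0,0,4.2]},{"grip":0.5,"linear":[32.2,-2.2,0],"rotation":[0,0,4.2]},{"grip":0.5,"linear":[32.2,-2.2,0],"rotation":[0,0,4.2]}]'
python3 - <<'E'
from h import *
o,im=snap("wrist","w17")
p=c2w(-.03,-.065);go([*p,.077],-2)
E
```

```text
time_s: 16.92
eef_pos: [0.5252, -0.0673, 0.2281]
eef_rot: [-0.002, 0.718, 0.696, -0.001]
wrist_force: [-0.2, -0.5, -1.4]
opening: 0.231
t 16.97 at [ 0.5257 -0.0688  0.2288] ydeg -1.9 open 0.234 F [-1.1 -0.4 -2.2] q6 -0.32
 lin [-0.22  0.34 15.17]  rot [-0.21 -0.02  0.08]
```

View pics/w17.png

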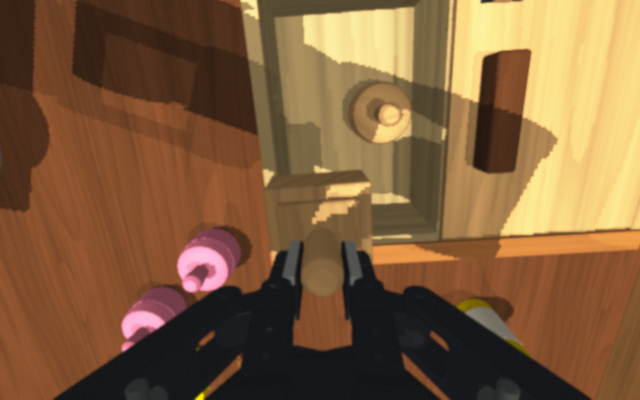

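```bash
python3 - <<'E'
from h import *
o=status.get_obs()
p=onz("wrist",(388,113),.096,o);print(p,w2c(p))
E
python3 -m handwheel '[{"grip":0.5,"linear":[-0.2,0.3,3],"rotation":[0,0,0]},{"grip":0.5,"linear":[-0.2,0.3,6],"rotation":[0,0,0]},{"grip":0.5,"linear":[-0.2,0.3,9],"rotation":[0,0,0]},{"grip":0.5,"linear":[-0.2,0.3,11.5],"rotation":[0,0,0]},{"grip":0.5,"linear":[-0.2,0.3,13.5],"rotation":[0,0,0]},{"grip":0.5,"linear":[-0.2,0.3,14.4],"rotation":[0,0,0]},{"grip":0.5,"linear":[-0.2,0.3,14.9],"rotation":[0,0,0]},{"grip":0.5,"linear":[-0.2,0.3,15.2],"rotation":[0,0,0]},{"grip":0.5,"linear":[-0.2,0.3,15.4],"rotation":[0,0,0]},{"grip":0.5,"linear":[-0.2,0.3,15.4],"rotation":[0,0,0]}]'
```

```text
[0.5873412  0.00126703 0.096     ] [0.03155666 0.00507183]
time_s: 17.8
eef_pos: [0.5305, -0.0722, 0.0779]
eef_rot: [0.001, 0.719, 0.695, 0.0]
wrist_force: [-1.1, -0.0, -1.6]
opening: 0.234
```

```bash
python3 -m handwheel '[{"grip":0.5,"linear":[0,0,0.2],"rotation":[0,0,0]},{"grip":0.5,"linear":[0,0,0.4],"rotation":[0,0,0]},{"grip":0.5,"linear":[0,0,0.4],"rotation":[0,0,0]}]'
```

```text
time_s: 18.05
eef_pos: [0.5309, -0.0721, 0.0761]
eef_rot: [0.001, 0.719, 0.695, 0.0]
wrist_force: [-6.3, 1.3, 13.9]
opening: 0.235
```

On the floor (13.9 N). Releasing and rising.

```bash
python3 -m handwheel '[{"grip":3.5,"linear":[0,0,-0.2],"rotation":[0,0,0]},{"grip":3.5,"linear":[0,0,-0.2],"rotation":[0,0,0]},{"grip":3.5,"linear":[0,0,-0.2],"rotation":[0,0,0]},{"grip":3.5,"linear":[0,0,-0.2],"rotation":[0,0,0]},{"grip":3.5,"linear":[0,0,-4],"rotation":[0,0,0]},{"grip":3.5,"linear":[0,0,-8],"rotation":[0,0,0]},{"grip":3.5,"linear":[0,0,-12],"rotation":[0,0,0]},{"grip":3.5,"linear":[0,0,-16],"rotation":[0,0,0]},{"grip":3.5,"linear":[0,0,-16],"rotation":[0,0,0]},{"grip":3.5,"linear":[0,0,-16],"rotation":[0,0,0]}]'
python3 - <<'E'
from h import *
o,im=snap("wrist","w18")
go([.424,-.293,.22],-2)
E
```

```text
time_s: 18.88
eef_pos: [0.5316, -0.0722, 0.2363]
eef_rot: [0.003, 0.719, 0.695, 0.001]
wrist_force: [-0.9, 0.1, -1.0]
opening: 0.409
t 18.93 at [ 0.5302 -0.0717  0.2339] ydeg -2.0 open 0.413 F [-0.3  0.5 -0.3] q6 -0.32
 lin [-22.49  -9.84   1.39]  rot [ 0.12  0.06 -0.  ]
```

View pics/w18.png

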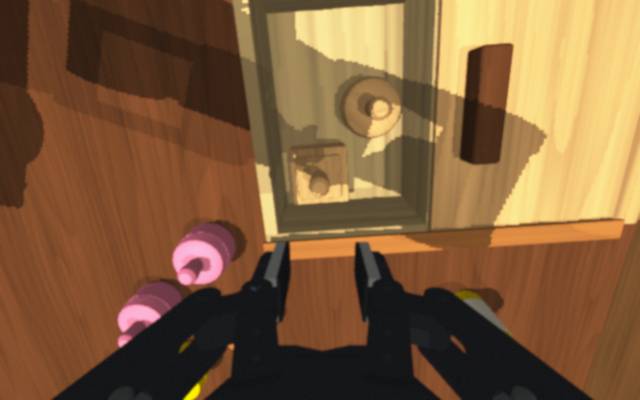

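```bash
python3 -m handwheel '[{"grip":4.5,"linear":[-3.5,-1.5,0],"rotation":[0,0,0]},{"grip":4.5,"linear":[-7,-3,0],"rotation":[0,0,0]},{"grip":4.5,"linear":[-10.5,-4.6,0],"rotation":[0,0,0]},{"grip":4.5,"linear":[-14,-6.1,0],"rotation":[0,0,0]},{"grip":4.5,"linear":[-17.5,-7.7,0],"rotation":[0,0,0]},{"grip":4.5,"linear":[-21,-9.2,0],"rotation":[0,0,0]},{"grip":4.5,"linear":[-22.5,-9.8,1],"rotation":[0,0,0]},{"grip":4.5,"linear":[-22.5,-9.8,1],"rotation":[0,0,0]},{"grip":4.5,"linear":[-22.5,-9.8,1],"rotation":[0,0,0]}]'
python3 - <<'E'
from h import *
o,im=snap("wrist","w19")
go([.424,-.293,.07],-2)
print(proj("wrist",[.424,-.293,.092],o))
E
```

```text
time_s: 19.68
eef_pos: [0.4225, -0.2925, 0.2207]
eef_rot: [-0.002, 0.72, 0.694, 0.0]
wrist_force: [0.6, 0.4, 0.5]
opening: 0.531
t 19.73 at [ 0.4233 -0.292   0.2214] ydeg -2.1 open 0.526 F [-0.   0.1 -0.8] q6 -0.8
 lin [-0.14  0.11 15.14]  rot [-0.13 -0.15 -0.06]
[324.11315133 191.39740041]
```

View pics/w19.png

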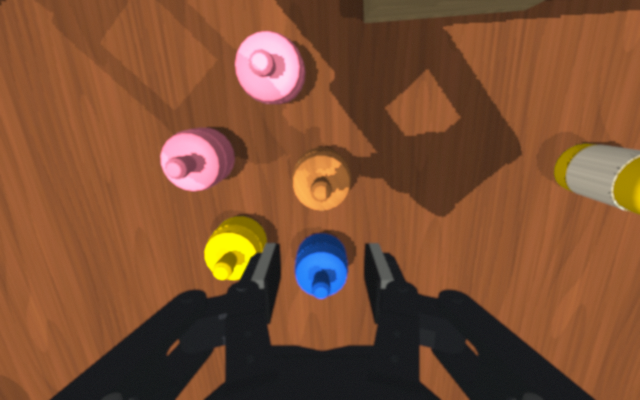

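The brown tall_pot knob is at (320,187), 3–4 px from the prediction. The pots beside it are blue (320,270), yellow (225,262) and pink. Descending on the brown one.

```bash
python3 -m handwheel '[{"grip":4.5,"linear":[0.2,-0.1,4],"rotation":[0,0,0]},{"grip":4.5,"linear":[0.2,-0.1,8],"rotation":[0,0,0]},{"grip":4.5,"linear":[0.2,-0.1,12],"rotation":[0,0,0]},{"grip":4.5,"linear":[0.2,-0.1,14],"rotation":[0,0,0]},{"grip":4.5,"linear":[0.2,-0.1,14.9],"rotation":[0,0,0]},{"grip":4.5,"linear":[0.2,-0.1,14.9],"rotation":[0,0,0]},{"grip":4.5,"linear":[0.2,-0.1,14.9],"rotation":[0,0,0]},{"grip":0.5,"linear":[0.2,-0.1,14.9],"rotation":[0,0,0]},{"grip":0.5,"linear":[0.2,-0.1,14.9],"rotation":[0,0,0]},{"grip":0.5,"linear":[0.2,-0.1,14.9],"rotation":[0,0,0]},{"grip":0.5,"linear":[0.2,-0.1,14.9],"rotation":[0,0,0]},{"grip":0.5,"linear":[0.2,-0.1,14.9],"rotation":[0,0,0]}]'
python3 - <<'E'
from h import *
o,im=snap("wrist","w20")
go([.424,-.293,.07],-2)
E
```

```text
time_s: 20.73
eef_pos: [0.424, -0.2922, 0.0762]
eef_rot: [0.002, 0.719, 0.695, -0.0]
wrist_force: [-0.6, -0.3, 6.5]
opening: 0.229
t 20.78 at [ 0.424  -0.2922  0.0762] ydeg -2.0 open 0.228 F [-1.3  1.5  7.5] q6 -0.8
 lin [-0.07 -0.    0.62]  rot [ 0.15  0.18 -0.02]
```

View pics/w20.png

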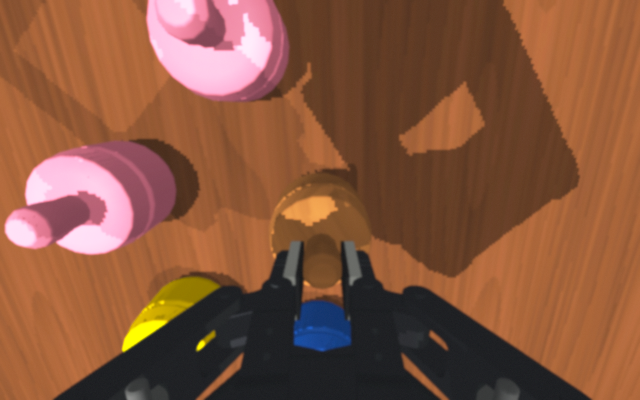

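```bash
python3 -m handwheel '[{"grip":0.5,"linear":[0,0,-2],"rotation":[0,0,0]},{"grip":0.5,"linear":[0,0,-5],"rotation":[0,0,0]},{"grip":0.5,"linear":[0,0,-9],"rotation":[0,0,0]},{"grip":0.5,"linear":[0,0,-13],"rotation":[0,0,0]},{"grip":0.5,"linear":[0,0,-16],"rotation":[0,0,0]},{"grip":0.5,"linear":[0,0,-17.5],"rotation":[0,0,0]},{"grip":0.5,"linear":[0,0,-17.5],"rotation":[0,0,0]}]'
python3 - <<'E'
from h import *
p=c2w(-.025,.062);go([*p,.25],-2)
o,im=snap("wrist","w21")
E
```

```text
time_s: 21.37
eef_pos: [0.4248, -0.2928, 0.2545]
eef_rot: [0.005, 0.719, 0.695, -0.0]
wrist_force: [-0.1, -0.4, -1.6]
opening: 0.229
t 21.37 at [ 0.4248 -0.2928  0.2545] ydeg -2.0 open 0.229 F [-0.1 -0.4 -1.6] q6 -0.8
 lin [35.22  9.16  0.26]  rot [ 0.38  0.4  -0.01]
```

View pics/w21.png

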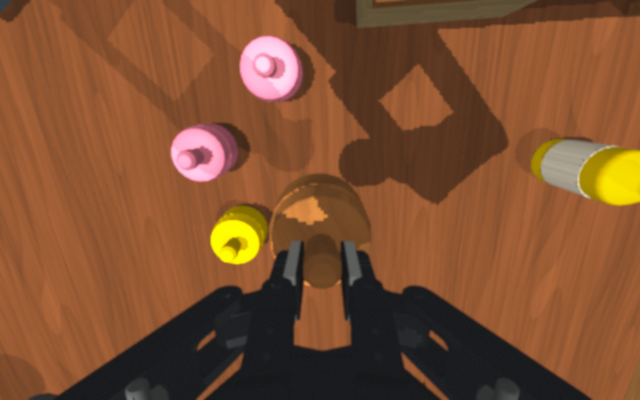

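```bash
python3 -m handwheel '[{"grip":0.5,"linear":[3,1,0],"rotation":[0,0,0]},{"grip":0.5,"linear":[6.5,2,0],"rotation":[0,0,0]},{"grip":0.5,"linear":[10,3,0],"rotation":[0,0,0]},{"grip":0.5,"linear":[13.5,4,0],"rotation":[0,0,0]},{"grip":0.5,"linear":[17,5,0],"rotation":[0,0,0]},{"grip":0.5,"linear":[20.5,6,0],"rotation":[0,0,0]},{"grip":0.5,"linear":[24,7,0],"rotation":[0,0,0]},{"grip":0.5,"linear":[27.5,8,0],"rotation":[0,0,0]},{"grip":0.5,"linear":[31,9,0],"rotation":[0,0,0]},{"grip":0.5,"linear":[34,9.2,0],"rotation":[0,0,0]},{"grip":0.5,"linear":[35.2,9.2,0],"rotation":[0,0,0]},{"grip":0.5,"linear":[35.2,9.2,0],"rotation":[0,0,0]}]'
python3 - <<'E'
from h import *
o,im=snap("wrist","w22")
p=c2w(-.025,.062);go([*p,.09],-2)
E
```

```text
time_s: 22.42
eef_pos: [0.5259, 0.0604, 0.2466]
eef_rot: [-0.002, 0.718, 0.696, -0.001]
wrist_force: [0.6, -0.4, -2.0]
opening: 0.231
t 22.47 at [0.5261 0.0586 0.247 ] ydeg -1.9 open 0.229 F [ 0.8 -0.7 -3.1] q6 -0.08
 lin [-0.24  0.32 15.7 ]  rot [-0.2   0.03  0.14]
```

View pics/w22.png

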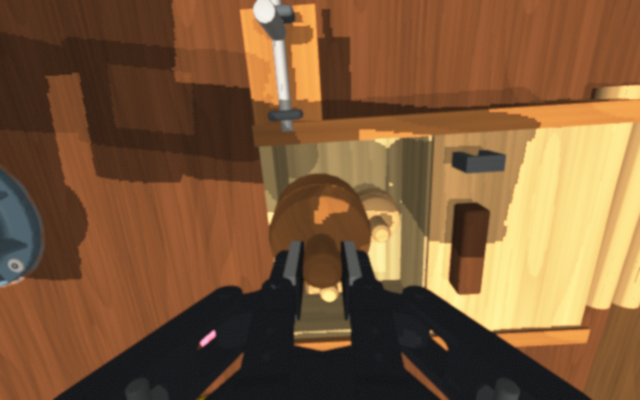

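```bash
python3 -m handwheel '[{"grip":0.5,"linear":[0,0.2,3],"rotation":[0,0,0]},{"grip":0.5,"linear":[0,0.2,6],"rotation":[0,0,0]},{"grip":0.5,"linear":[0,0.2,9],"rotation":[0,0,0]},{"grip":0.5,"linear":[0,0.2,11.5],"rotation":[0,0,0]},{"grip":0.5,"linear":[0,0.2,13.5],"rotation":[0,0,0]},{"grip":0.5,"linear":[0,0.2,14.8],"rotation":[0,0,0]},{"grip":0.5,"linear":[0,0.2,15.4],"rotation":[0,0,0]},{"grip":0.5,"linear":[0,0.2,15.7],"rotation":[0,0,0]},{"grip":0.5,"linear":[0,0.2,16],"rotation":[0,0,0]},{"grip":0.5,"linear":[0,0.2,16],"rotation":[0,0,0]}]'
```

```text
time_s: 23.3
eef_pos: [0.5295, 0.0568, 0.0893]
eef_rot: [0.0, 0.72, 0.694, -0.0]
wrist_force: [-0.9, -0.2, -1.6]
opening: 0.232
```

```bash
python3 -m handwheel '[{"grip":0.5,"linear":[0,0,0.2],"rotation":[0,0,0]},{"grip":0.5,"linear":[0,0,0.4],"rotation":[0,0,0]},{"grip":0.5,"linear":[0,0,0.4],"rotation":[0,0,0]}]'
```

```text
time_s: 23.55
eef_pos: [0.5304, 0.0573, 0.0883]
eef_rot: [0.001, 0.719, 0.695, 0.0]
wrist_force: [-7.9, 0.4, 16.7]
opening: 0.227
```

Floor contact. Releasing.

```bash
python3 -m handwheel '[{"grip":3.5,"linear":[0,0,-0.2],"rotation":[0,0,0]},{"grip":3.5,"linear":[0,0,-0.2],"rotation":[0,0,0]},{"grip":3.5,"linear":[0,0,-0.2],"rotation":[0,0,0]},{"grip":3.5,"linear":[0,0,-0.2],"rotation":[0,0,0]},{"grip":3.5,"linear":[0,0,-4],"rotation":[0,0,0]},{"grip":3.5,"linear":[0,0,-8],"rotation":[0,0,0]},{"grip":3.5,"linear":[0,0,-12],"rotation":[0,0,0]},{"grip":3.5,"linear":[0,0,-15],"rotation":[0,0,0]},{"grip":3.5,"linear":[0,0,-15],"rotation":[0,0,0]},{"grip":3.5,"linear":[0,0,-15],"rotation":[0,0,0]}]'
python3 - <<'E'
from h import *
o,im=snap("wrist","w23")
snap("top","t2");snap("scene","s2")
go([.667,-.0035,.24],2.2)
E
```

```text
time_s: 24.38
eef_pos: [0.5307, 0.0574, 0.2373]
eef_rot: [0.002, 0.719, 0.695, 0.001]
wrist_force: [-0.3, 0.5, -0.0]
opening: 0.411
t 24.53 at [0.5282 0.0577 0.2332] ydeg -2.0 open 0.413 F [0.1 1.  0.1] q6 -0.08
 lin [-5.63 14.08 -0.73]  rot [-0.18  0.01 -4.21]
```

View pics/w23.png

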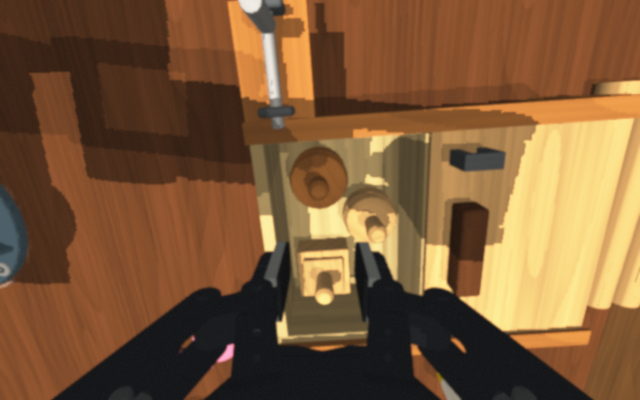

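View pics/t2.png

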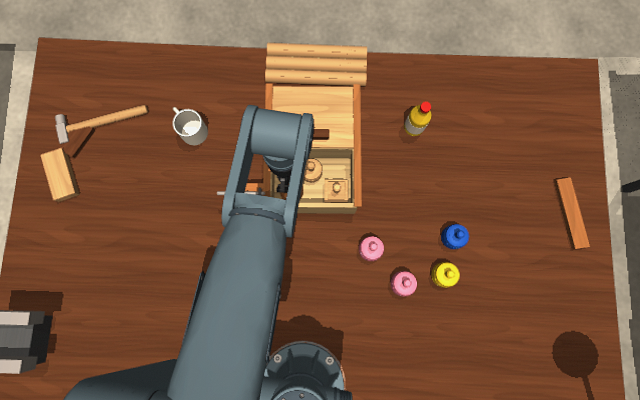

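View pics/s2.png

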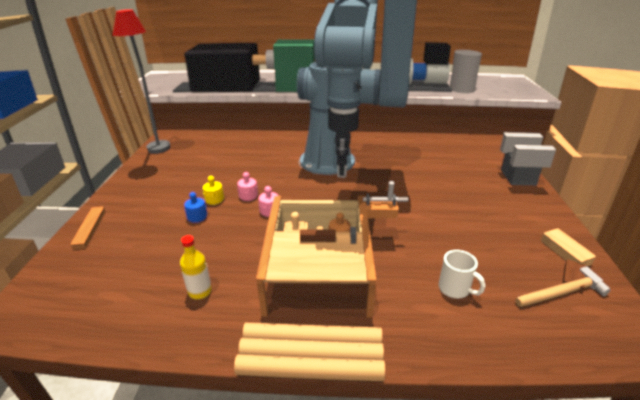

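All three wares are upright in the crate. Before closing I'll check that the block at top (60,174) / scene (568,246) is not the float, and that nothing else is out.

Run:
```python
import cv2,numpy as np
a=cv2.imread("pics/t2.png")[135:215,20:120];b=cv2.imread("pics/s2.png")[215:280,500:620]
a=cv2.resize(a,(400,320),interpolation=2);b=cv2.resize(b,(400,320),interpolation=2);cv2.imwrite("pics/c5.png",np.hstack([a,b]))
```

```text
(no output)
```

View pics/c5.png

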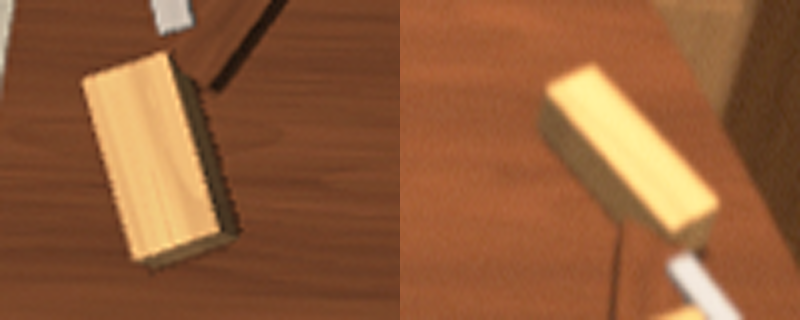

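It is a plain block with no grip bar, so not the float. Going to the batten.

```bash
python3 -m handwheel '[{"grip":5,"linear":[-1.5,4,0],"rotation":[0,0,-2]},{"grip":5,"linear":[-3,7.5,0],"rotation":[0,0,-4.2]},{"grip":5,"linear":[-4.5,11,0],"rotation":[0,0,-4.2]},{"grip":5,"linear":[-5.6,14.1,0],"rotation":[0,0,-4.2]},{"grip":5,"linear":[-5.6,14.1,0],"rotation":[0,0,-4.2]},{"grip":5,"linear":[-5.6,14.1,0],"rotation":[0,0,-4.2]},{"grip":5,"linear":[-5.6,14.1,0],"rotation":[0,0,-4.2]}]'
python3 - <<'E'
from h import *
o,im=snap("wrist","w24")
go([.667,-.0035,.127],2.2)
print(proj("wrist",[.667,-.0035,.144],o))
E
```

```text
time_s: 25.12
eef_pos: [0.667, -0.0031, 0.2326]
eef_rot: [-0.002, 0.693, 0.72, -0.001]
wrist_force: [0.5, -0.8, 0.1]
opening: 0.587
t 25.17 at [ 0.667  -0.0028  0.2335] ydeg 2.2 open 0.587 F [-0.5  0.7  0.4] q6 -0.22
 lin [-0.08  0.03 10.65]  rot [-0.17 -0.02  0.01]
[322.63891485 204.38922781]
```

View pics/w24.png

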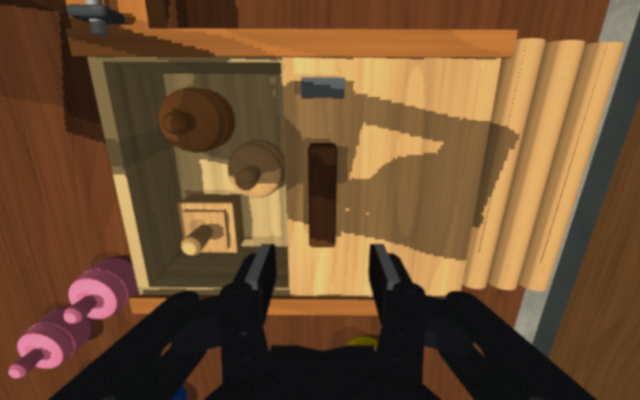

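```bash
python3 -m handwheel '[{"grip":5,"linear":[0,0,4],"rotation":[0,0,0]},{"grip":5,"linear":[0,0,8],"rotation":[0,0,0]},{"grip":5,"linear":[0,0,10],"rotation":[0,0,0]},{"grip":5,"linear":[0,0,10.9],"rotation":[0,0,0]},{"grip":5,"linear":[0,0,10.9],"rotation":[0,0,0]},{"grip":5,"linear":[0,0,10.9],"rotation":[0,0,0]},{"grip":1,"linear":[0,0,10.9],"rotation":[0,0,0]},{"grip":1,"linear":[0,0,10.9],"rotation":[0,0,0]},{"grip":1,"linear":[0,0,10.9],"rotation":[0,0,0]},{"grip":1,"linear":[0,0,10.9],"rotation":[0,0,0]}]'
python3 - <<'E'
from h import *
go([.5015,-.0085,.127],2.2)
E
```

```text
time_s: 26.0
eef_pos: [0.6667, -0.0036, 0.1291]
eef_rot: [-0.001, 0.693, 0.721, -0.002]
wrist_force: [-14.3, -1.6, 12.5]
opening: 0.262
t 26.0 at [ 0.6667 -0.0036  0.1291] ydeg 2.2 open 0.262 F [-14.3  -1.6  12.5] q6 -0.22
 lin [  0.15 -16.53   0.27]  rot [-0.18  0.06  0.01]
```

```bash
python3 -m handwheel '[{"grip":1,"linear":[0,-1,0],"rotation":[0,0,0]},{"grip":1,"linear":[0,-2.5,0],"rotation":[0,0,0]},{"grip":1,"linear":[0,-4.5,0],"rotation":[0,0,0]},{"grip":1,"linear":[0,-6.5,0],"rotation":[0,0,0]},{"grip":1,"linear":[0,-8.5,0],"rotation":[0,0,0]},{"grip":1,"linear":[0,-10.5,0],"rotation":[0,0,0]},{"grip":1,"linear":[0,-12.5,0],"rotation":[0,0,0]},{"grip":1,"linear":[0,-14.5,0],"rotation":[0,0,0]},{"grip":1,"linear":[0,-16,0],"rotation":[0,0,0]},{"grip":1,"linear":[0,-16.7,0],"rotation":[0,0,0]},{"grip":1,"linear":[0,-16.7,0],"rotation":[0,0,0]},{"grip":1,"linear":[0,-16.7,0],"rotation":[0,0,0]}]'
```

```text
time_s: 27.0
eef_pos: [0.5023, -0.0093, 0.1291]
eef_rot: [0.001, 0.693, 0.72, 0.001]
wrist_force: [-3.5, 4.7, 10.2]
opening: 0.26
```

```bash
python3 -m handwheel '[{"grip":1,"linear":[0,-0.2,0],"rotation":[0,0,0]},{"grip":1,"linear":[0,-0.4,0],"rotation":[0,0,0]},{"grip":1,"linear":[0,-0.4,0],"rotation":[0,0,0]},{"grip":1,"linear":[0,-0.4,0],"rotation":[0,0,0]}]'
```

```text
time_s: 27.33
eef_pos: [0.5016, -0.0093, 0.1291]
eef_rot: [0.004, 0.694, 0.72, 0.004]
wrist_force: [10.9, 6.6, -1.1]
opening: 0.265
```

The lid is firm on its stop (0.5016, 11 N). Releasing, rising and turning to the bolt.

```bash
python3 -m handwheel '[{"grip":5,"linear":[0,0.3,0],"rotation":[0,0,0]},{"grip":5,"linear":[0,0.3,0],"rotation":[0,0,0]},{"grip":5,"linear":[0,0.3,0],"rotation":[0,0,0]},{"grip":5,"linear":[0,0.3,-4],"rotation":[0,0,0]},{"grip":5,"linear":[0,0.3,-8],"rotation":[0,0,0]},{"grip":5,"linear":[0,0.3,-12],"rotation":[0,0,0]},{"grip":5,"linear":[0,0.3,-13],"rotation":[0,0,0]},{"grip":5,"linear":[0,0.3,-13],"rotation":[0,0,0]}]'
python3 - <<'E'
from h import *
o,im=snap("wrist","w25")
go([.4955,.196,.26],92.2)
E
```

```text
time_s: 28.0
eef_pos: [0.5026, -0.0105, 0.2609]
eef_rot: [0.004, 0.693, 0.72, 0.002]
wrist_force: [0.1, -1.0, -0.8]
opening: 0.587
t 28.05 at [ 0.5012 -0.0102  0.2579] ydeg 2.2 open 0.585 F [-0.1 -0.3  0.2] q6 -0.3
 lin [20.62  0.22 -0.24]  rot [ 9.000e-02  2.500e-01 -9.001e+01]
```

View pics/w25.png

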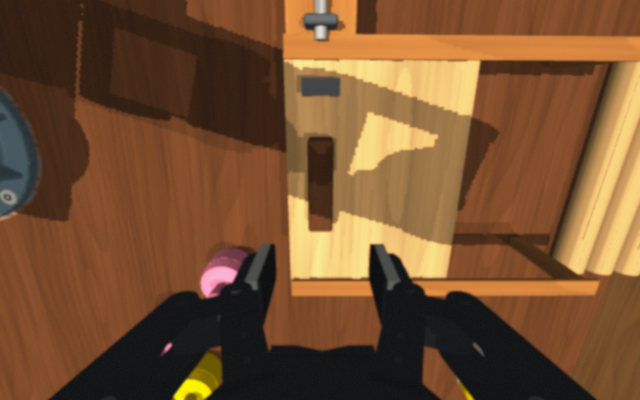

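```bash
python3 -m handwheel '[{"grip":4,"linear":[4,0.2,0],"rotation":[0,0,-7]},{"grip":4,"linear":[8,0.2,0],"rotation":[0,0,-14]},{"grip":4,"linear":[12,0.2,0],"rotation":[0,0,-21]},{"grip":4,"linear":[16,0.2,0],"rotation":[0,0,-28]},{"grip":4,"linear":[20,0.2,0],"rotation":[0,0,-35]},{"grip":4,"linear":[20.6,0.2,0],"rotation":[0,0,-42]},{"grip":4,"linear":[20.6,0.2,0],"rotation":[0,0,-49]},{"grip":4,"linear":[20.6,0.2,0],"rotation":[0,0,-56]},{"grip":4,"linear":[20.6,0.2,0],"rotation":[0,0,-63]},{"grip":4,"linear":[20.6,0.2,0],"rotation":[0,0,-70]},{"grip":4,"linear":[20.6,0.2,0],"rotation":[0,0,-77]},{"grip":4,"linear":[20.6,0.2,0],"rotation":[0,0,-84]}]'
python3 -m handwheel '[{"grip":4,"linear":[0,0,0],"rotation":[0,0,-6]},{"grip":4,"linear":[0,0,0],"rotation":[0,0,-6]},{"grip":4,"linear":[0,0,0],"rotation":[0,0,-6]}]'
python3 - <<'E'
from h import *
o,im=snap("wrist","w26")
go([.4955,.195,.155],92.2)
print(proj("wrist",[.4955,.195,.186],o))
E
```

```text
time_s: 29.05
eef_pos: [0.4931, 0.1958, 0.2533]
eef_rot: [-0.002, 0.03, 1.0, -0.001]
wrist_force: [1.0, -0.5, -0.0]
opening: 0.466
time_s: 29.3
eef_pos: [0.4935, 0.1959, 0.2541]
eef_rot: [-0.002, -0.017, 1.0, -0.001]
wrist_force: [-0.3, 0.2, -0.3]
opening: 0.469
t 29.35 at [0.4937 0.1959 0.2545] ydeg 92.0 open 0.468 F [ 0.7 -0.3 -0.2] q6 -1.45
 lin [-0.2  -0.09  9.95]  rot [-0.05 -0.14 -0.21]
[320.81997236 215.40362514]
```

View pics/w26.png

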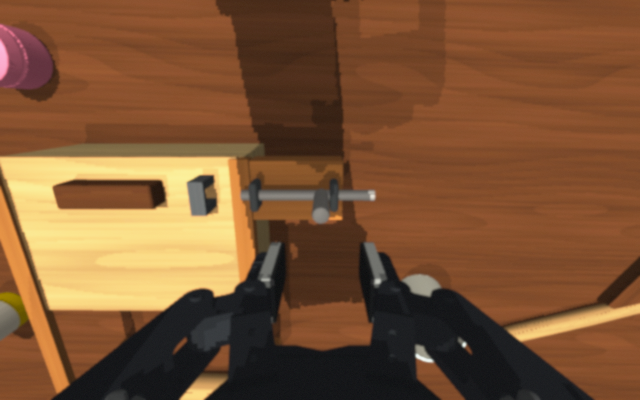

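Knob at (321,214), as predicted. Descending and gripping.

```bash
python3 -m handwheel '[{"grip":4,"linear":[-0.1,0,4],"rotation":[0,0,0]},{"grip":4,"linear":[-0.1,0,8],"rotation":[0,0,0]},{"grip":4,"linear":[-0.1,0,9.8],"rotation":[0,0,0]},{"grip":4,"linear":[-0.1,0,9.8],"rotation":[0,0,0]},{"grip":4,"linear":[-0.1,0,9.8],"rotation":[0,0,0]},{"grip":0,"linear":[-0.1,0,9.8],"rotation":[0,0,0]},{"grip":0,"linear":[-0.1,0,9.8],"rotation":[0,0,0]},{"grip":0,"linear":[-0.1,0,9.8],"rotation":[0,0,0]},{"grip":0,"linear":[-0.1,0,9.8],"rotation":[0,0,0]},{"grip":0,"linear":[-0.1,0,9.8],"rotation":[0,0,0]}]'
python3 -m handwheel '[{"grip":0,"linear":[0,-1,0],"rotation":[0,0,0]},{"grip":0,"linear":[0,-2,0],"rotation":[0,0,0]},{"grip":0,"linear":[0,-3,0],"rotation":[0,0,0]},{"grip":0,"linear":[0,-4,0],"rotation":[0,0,0]},{"grip":0,"linear":[0,-4.8,0],"rotation":[0,0,0]},{"grip":0,"linear":[0,-5.1,0],"rotation":[0,0,0]},{"grip":0,"linear":[0,-5.2,0],"rotation":[0,0,0]},{"grip":0,"linear":[0,-5.2,0],"rotation":[0,0,0]}]'
```

```text
time_s: 30.18
eef_pos: [0.4971, 0.1948, 0.1605]
eef_rot: [0.002, -0.019, 1.0, -0.001]
wrist_force: [0.1, -7.6, 3.0]
opening: 0.146
time_s: 30.85
eef_pos: [0.4988, 0.1446, 0.1604]
eef_rot: [0.002, -0.019, 1.0, 0.001]
wrist_force: [-1.4, 4.3, 6.9]
opening: 0.145
```

```bash
python3 -m handwheel '[{"grip":3.5,"linear":[0,0.2,0],"rotation":[0,0,0]},{"grip":3.5,"linear":[0,0.2,0],"rotation":[0,0,0]},{"grip":3.5,"linear":[0,0.2,0],"rotation":[0,0,0]},{"grip":3.5,"linear":[0,0.2,0],"rotation":[0,0,0]},{"grip":3.5,"linear":[0,0.2,-4],"rotation":[0,0,0]},{"grip":3.5,"linear":[0,0.2,-8],"rotation":[0,0,0]},{"grip":3.5,"linear":[0,0.2,-12],"rotation":[0,0,0]},{"grip":3.5,"linear":[0,0.2,-12],"rotation":[0,0,0]},{"grip":3.5,"linear":[0,0.2,-12],"rotation":[0,0,0]}]'
python3 - <<'E'
from h import *
o,im=snap("wrist","w27",(150,100,450,260),2.6)
go([.45,.3,.3],92.2)
print("knob home pred",proj("wrist",[.4955,.145,.186],o))
E
```

```text
time_s: 31.6
eef_pos: [0.4991, 0.1462, 0.281]
eef_rot: [0.003, -0.019, 1.0, -0.0]
wrist_force: [0.4, 0.1, -0.4]
opening: 0.407
t 31.65 at [0.4977 0.1461 0.2786] ydeg 92.2 open 0.406 F [ 0.3 -0.5 -1.4] q6 -1.55
 lin [ 4.18 15.56 -2.15]  rot [-0.03  0.09 -0.01]
knob home pred [320.77519057 197.08285661]
```

View pics/w27.png

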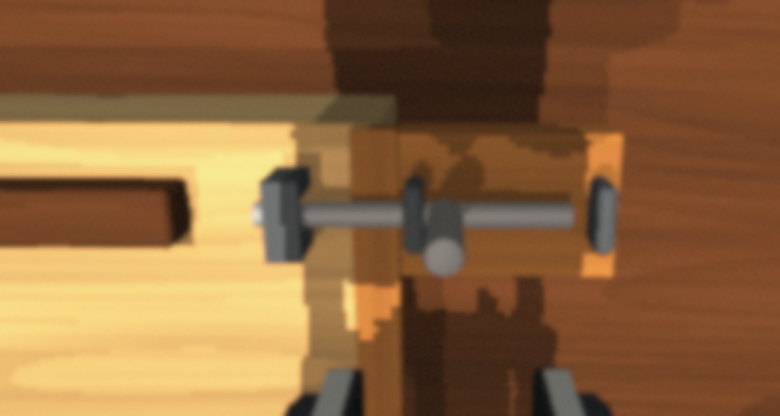

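The bolt passes through the keeper, its tip out at crop (256,214) as at the start. I'll back off for a clear overhead check.

```bash
python3 -m handwheel '[{"grip":3.5,"linear":[4,0,-2],"rotation":[0,0,0]},{"grip":3.5,"linear":[7,3,-2],"rotation":[0,0,0]},{"grip":3.5,"linear":[10,6,-2],"rotation":[0,0,0]},{"grip":3.5,"linear":[12,9,-2],"rotation":[0,0,0]},{"grip":3.5,"linear":[14,13,-2],"rotation":[0,0,0]},{"grip":3.5,"linear":[16,17,-2],"rotation":[0,0,0]},{"grip":3.5,"linear":[18,20,-2],"rotation":[0,0,0]},{"grip":3.5,"linear":[20,24,-2],"rotation":[0,0,0]},{"grip":3.5,"linear":[20,28,-2],"rotation":[0,0,0]},{"grip":3.5,"linear":[20,28,-2],"rotation":[0,0,0]},{"grip":3.5,"linear":[20,28,-2],"rotation":[0,0,0]},{"grip":3.5,"linear":[20,28,-2],"rotation":[0,0,0]}]'
python3 - <<'E'
from h import *
o,im=snap("top","t3")
f=lambda u,v:(u/5+220,v/5+130)
cv2.imwrite("pics/t3c.png",cv2.resize(im[130:225,220:370],None,fx=5,fy=5,interpolation=2))
a=cv2.imread("pics/top0.png");b=im
def cen(i):
    h=i[130:225,280:350].astype(int);m=(h.sum(2)<200)&(h[:,:,2]>h[:,:,0]+10);ys,xs=np.nonzero(m);return xs.mean()+280,ys.mean()+130,len(xs)
print("batten",cen(a),cen(b))
snap("scene","s3")
E
```

```text
time_s: 32.65
eef_pos: [0.2861, 0.4176, 0.2959]
eef_rot: [-0.001, -0.02, 1.0, -0.002]
wrist_force: [-0.4, -0.9, 0.3]
opening: 0.409
batten (np.float64(313.55), np.float64(203.8090909090909), 220) (np.float64(310.746835443038), np.float64(204.9240506329114), 158)
```

View pics/t3.png

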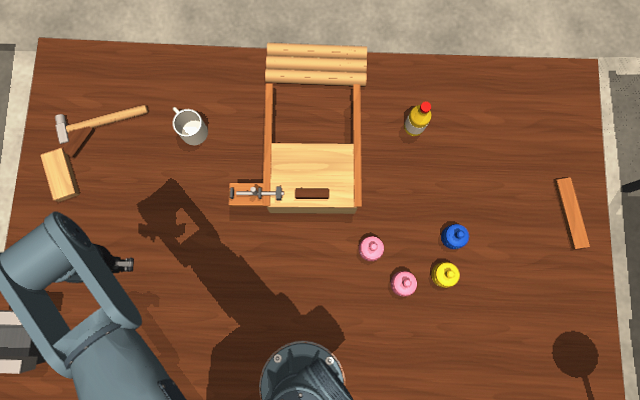

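View pics/t3c.png

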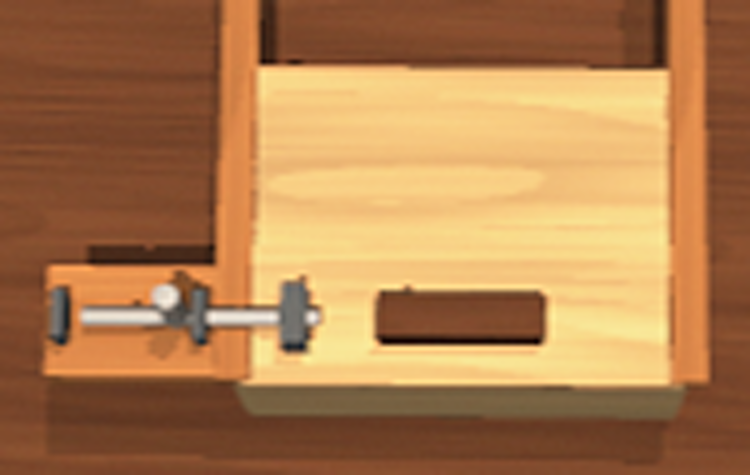

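The overhead crop matches the first picture: batten (377–545, 291–343), knob (165,296), rod tip (318,317). Lid and bolt are back home, the mug and glue have not moved, and the arm is clear. Handing in.

```bash
python3 -c "
from bench import ctrl
print(ctrl.hand_in())"
```

```text
the job is handed in; nothing more can be done
None
```

The order is packed and handed in at about 33 s of robot time; the hand-in returned no verdict. I drew the bolt, opened the lid, and stood the three wares I found (tall_pot, squat_pot and cap_a) upright on the crate floor. I then shut the lid and shot the bolt home.

- **Wares present:** I saw no float and no cap_b. An enlarged crop showed that the float-like block beside the hammer is plain, with no grip bar. The blue, pink and yellow pots stayed where they were.
- **Wares placed:** after the last placement, the wrist camera showed all three upright and clear of each other and the walls. They could not be seen again once the lid was shut.
- **Lid and bolt:** the lid travelled 165 mm each way and stopped firmly when shut. The bolt travelled 49 mm out and 50 mm back.
- **Final overhead picture:** the batten, knob and rod tip are at their starting pixels, the mug and glue have not moved, and the arm is clear. An automatic colour check on the batten came out about 3 px off. I put that down to a poor mask (220 against 158 pixels), since the edges themselves match.

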